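# Stand a canvas on the easel and lock the top holder

### The job

Take the yellow-edged canvas out of the drying rack and stand it on the easel's ledge, picture outward, centred and leaning back flat against the mast; set it down gently, do not drop it. Then push the easel's sliding top holder down the mast until it clicks home, so that its lip locks over the canvas's top edge. Leave the blue canvas, the jar of brushes and the branch where they are.

Things in the scene. Friction and masses are not known exactly. Their poses are not given: they have to be found in the camera images.
- canvas: Canvas to mount: 200 mm wide (y), 160 tall (z), 18 thick (x), stiff, about 190 g; yellow face and edges, red sun, green field, white house; bare wood bars at the back. Origin: centre of the underside of its lower edge. z to its top edge, x out of its back (picture looks along -x), y to the left of someone facing the picture. Starts upright in the rack; pinch its top edge across the 18 mm
- canvas_top (a point): centre of the yellow canvas's top edge (160 mm above its origin along z)
- canvas_front (a point): centre of the yellow canvas's picture side (x = -9 mm, z = 80 mm in the canvas's frame)
- canvas_blue: another drying canvas of the same size and axes, blue face and edges with a boat; stands in the rack's other place and must stay there. Origin: centre of the underside of its lower edge
- rack: Fixed wooden drying rack: base board 190 mm (x) by 200 mm (y), 18 mm thick. Two places, at x = -40 and +40 mm, each between two rows of 9 mm dowels (at y = -60 and +60 mm), 80 mm high over the table, 22 mm apart; the canvas rests on the board's top. Origin: centre of the underside, on the table. Pictures in it look along -x, roughly towards the robot
- easel: fixed wooden tabletop easel, it faces along its -x (roughly towards the robot). Origin: on the table, straight below the point where the ledge meets the mast. Two feet run from x = -70 to +160 mm at y = +-100 mm
- mast: The easel's mast and ledge, fixed, leaning back 0.35 rad from upright. Origin: where the ledge's top meets the mast's front face, at mid-width, 75 mm over the table. z up along the mast, x back into the mast (away from the viewer), y to the viewer's left. Mast 28 mm wide, 16 thick, front at x = 0, top at z = 232 mm. The mounted canvas has its axes along these, origin at x = -9, y = 0, z = 0 mm
- ledge_lip (a point): Middle of the top of the lip along the ledge's front edge, at x = -49, z = 8 mm in the mast's frame. The lip is 6 mm thick and rises 8 mm over the ledge; the ledge is 240 mm wide and 46 mm deep (x = 0 to -46 mm), square to the mast, so it slopes down towards the mast
- rest_bar (a point): Middle of the front of the rest bar behind the canvas, flush with the mast's front: 170 mm wide, from z = 68 to 92 mm in the mast's frame. Above it and beside the mast and holder, the space behind the canvas is free for a finger
- holder (a joint): How far the top holder is slid down the mast, m: 0 up, 0.045 locked at its stop, 1 to 2 mm above the canvas's top edge; starts at 0 to 0.012. It stays where left (2.5 N friction); a sprung ball resists from 0.031, gives way at 0.039 after 8 to 12 N of push and snaps it to the stop. Steel sleeve, 40 mm wide, 24 mm high, round the mast; underside at mast z = 206 mm minus this value
- holder_pad (a point): Centre of the top of the red thumb grip (26 mm along mast x, 34 mm along y, 26 mm tall) on the holder's tab, 44 mm in front of the mast's face, 36 mm above the tab's underside: push here, down along the mast. The tab reaches from the mast to x = -57 mm; a lip 11 mm deep under it (x = -23 to -29 mm) goes in front of the canvas's top edge
- brush_jar: Glass jar of brushes, 72 mm wide, about 170 mm tall; origin under its centre. To be left alone
- branch: Piece of branch lying on the table, 226 mm long along its y, 26 mm thick, with two short twigs; origin under its middle. To be left alone
There are look-alikes about, which are no part of the job. There is more than one size of the canvas; the one meant has the size given above.

How it is judged:
By the outcome, as a careful person would: the job done as asked, in the order asked, and still so for the second after the job is handed in, with the robot touching nothing.
It also fails if it takes over 61 s, if anything falls off the work surface, if the arm or the gripper's body presses on something with over 40 N, if the wrist force passes 120 N, or if a joint passes its speed limit or range.

### The arm

A 6-joint arm with a two-finger parallel gripper is mounted at the origin on the work surface. World frame = base frame: x ahead of the robot, y to its left, z up, the work surface at z = 0. Lengths are in mm, angles in rad, forces in N, time in s.
With the tool pointing down it reaches from about 400 to 925 mm from the base axis. Payload 12.5 kg.
Tool frame: the origin (TCP) lies on the centre line of the jaws, within the pads' length; the fingertips stand 25 mm ahead of it and the grasp point (between the pads) lies 6 mm ahead of it (env.tip_extent is the distance from the TCP to the fingertips, in mm); x points along the fingers, z is the direction in which the jaws open and shut, and the axes are right-handed (so a half turn about x gives the same grasp; the last joint's range is limited). The gripper opens to 95 mm and grips with 3 to 60 N. Pads are 20 mm wide; open, the fingers measure 119 mm over their backs; the gripper's body (75 mm by 180 mm) begins 59 mm behind the grasp point.
Start: joints at [-1.292, 0.491, 1.559, -0, 1.092, -0.106], TCP at [234.633, -579.306, 205.961] pointing down, gripper open.
Joint ranges: [-3.1, 3.1], [-0.84, 2.19], [0.05, 2.79], [-1.13, 4.28], [0.06, 2.93], [-2.69, 2.69]. Speed limits (rad/s): [2.22, 2.22, 2.79, 3.14, 3.14, 3.14].

### API

Orientations are given as [roll, pitch, yaw] about the fixed x, y, z axes, in that order (R = Rz(yaw) Ry(pitch) Rx(roll)).
In Python, from cell import env gives the robot as it stands.
- The arm moves only by the tool step_arm, never from a script. Its argument "rows" is a list of rows, each a list of 6 numbers: the shift along the tool's x, y, z in mm, then the turn, a rotation vector about the tool's x, y, z in rad. In form: [[x, y, z, wx, wy, wz], ...]. A call has 1 to 8 rows; each row shifts and turns the pose as measured when the row begins, along the tool's axes as they then stand; what a row does not reach is not made up. A row lasts 1/8 s, in which the tool goes at most 62.5 mm and 10.7 degrees, less where a joint would pass 70% of its speed; a pose out of reach is approached as far as the arm can. A call is refused whole if a number of a shift passes 62.5 or a number of a turn 0.188, either way. A call with a gripper value outside its range is refused whole. "grip" is the finger opening in mm, from 0 to 95.1, set as the call begins (left out, the last holds). The fingers move at their own pace and stop on an object; the grip force is fixed at half the most. Time passes only in rows, so rows that do not move let the fingers close. It gives the time, the measured TCP pose, the force and the opening at its end, in the units of the state.
- env.state(): the state, without advancing time (a new reading comes with each control period).
- env.read_camera(name): name is "scene" or "side" or "wrist"; returns the picture (400x640x3 uint8, red, green, blue); there is no depth.
- env.get_calibration(name): a dict with "fx", "fy", "cx", "cy" (pixels), "pose" (4x4, takes a point from camera to world coordinates); the wrist camera has in their place "hand_eye" (4x4, takes a point from camera to tool coordinates, whose origin is the TCP and whose axes are the tool frame's). Camera axes: x right, y down, z forward; pixel columns grow to the right and rows downward; lengths in mm; the calibration is good to about 2 mm. The wrist camera is an equidistant fisheye: a pixel r from the principal point sees the ray r / f radians off the axis. A picture is of the moment at which its call begins: read the wrist's pose just before it. get_calibration takes no time and is no camera call.
- env.job_done(): hands the job in, once; it reports no verdict.
The state is a dict: "t": time; "joints": joint angles; "qvel": joint speeds; "tau": joint torques, N m; "eef_pos": TCP position; "tcp_rot": TCP orientation; "ft_force": force on the tool from outside, world axes, zero at the start; "moment": the same for the moment, N m; "opening": opening from 0.0 (shut) to 1.0 (fully open).
Only numpy, scipy, OpenCV 4.12 (cv2) and the standard library are available. Lean on these libraries where they do the work, as an engineer would, in place of code of your own. Each camera call takes 0.05 s, during which the arm holds its last target.

## Working session

There is one attempt and no reset: what is moved stays moved. The work goes in short steps, Python scripts to look and compute and a tool call to move; the robot and the scene stay as the last step left them, time stands still between calls to the robot, and variables do not carry over. Pictures are saved under pics/ and viewed, and the job is handed in when it is done.

Besides the shell and the picture viewer there is one more tool, called after "Call:" by a JSON object that holds its "method" and its "body", one argument or row to a line. step_arm: Moves the arm, as the interface text tells. Its arguments: {"type":"object","properties":{"rows":{"type":"array","items":{"type":"array","items":{"type":"number"}}},"grip":{"type":"number"}},"required":["rows"]}

```bash
mkdir -p pics; ls; python3 - <<'E'
from cell import env
import cv2
print(env.state())
for n in ("scene","side","wrist"):
    im=env.read_camera(n); cv2.imwrite(f"pics/{n}0.png",im[:,:,::-1])
    print(n,env.get_calibration(n))
E
```

```text
pics
{'t': 0.0, 'joints': array([-1.29160175e+00,  4.91527423e-01,  1.55945515e+00,  2.29983273e-05,
        1.09168292e+00, -1.05594753e-01]), 'qvel': array([ 0.00058891, -0.00090812, -0.00042015,  0.00116453,  0.00098343,
        0.00011506]), 'tau': array([-3.41326857e-03, -6.12652016e+01, -2.58184719e+01,  6.91384356e-02,
        4.81949409e-02, -1.41122696e-04]), 'eef_pos': array([ 234.56216941, -579.04342058,  205.37975141]), 'tcp_rot': array([3.01698776, 1.56972329, 1.83097015]), 'ft_force': array([-0.09546808, -0.38462289, -0.54622258]), 'moment': array([-0.064154  , -0.0032267 ,  0.01599723]), 'opening': 0.9986132033661163}
scene {'fx': 383.45140825878883, 'fy': 383.45140825878883, 'cx': 323.80438331467195, 'cy': 193.12007029437, 'pose': array([[-8.44522135e-01,  3.42565305e-01, -4.11620427e-01,
         8.37696127e+02],
       [ 5.35518693e-01,  5.38150646e-01, -6.50856061e-01,
         6.24444976e+02],
       [-1.44690620e-03, -7.70092783e-01, -6.37930257e-01,
         7.91169827e+02],
       [ 0.00000000e+00,  0.00000000e+00,  0.00000000e+00,
         1.00000000e+00]])}
s
[... 219 characters left out ...]
01,  3.85600186e-01, -5.66297466e-01,
         7.74183041e+02],
       [-1.59111705e-02, -8.35873410e-01, -5.48691605e-01,
         9.28531932e+02],
       [ 0.00000000e+00,  0.00000000e+00,  0.00000000e+00,
         1.00000000e+00]])}
wrist {'fx': 309.70691628693146, 'fy': 309.70691628693146, 'cx': 319.50346274301853, 'cy': 199.09493777999404, 'hand_eye': array([[ 5.14248122e-04, -2.83750732e-01,  9.58897939e-01,
        -1.78792924e+02],
       [-2.06234845e-03, -9.58896328e-01, -2.83749149e-01,
         7.94800502e+01],
       [ 9.99997741e-01, -1.83166422e-03, -1.07830352e-03,
         7.16079538e-01],
       [ 0.00000000e+00,  0.00000000e+00,  0.00000000e+00,
         1.00000000e+00]])}
```

View pics/scene0.png

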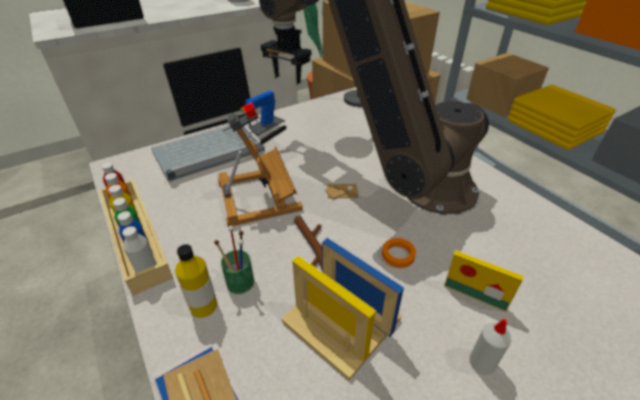

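View pics/side0.png

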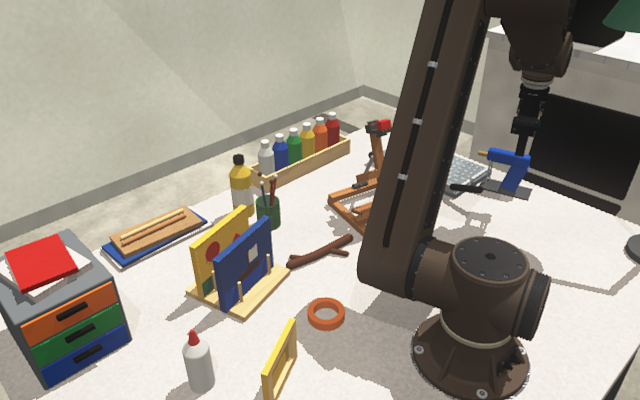

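View pics/wrist0.png

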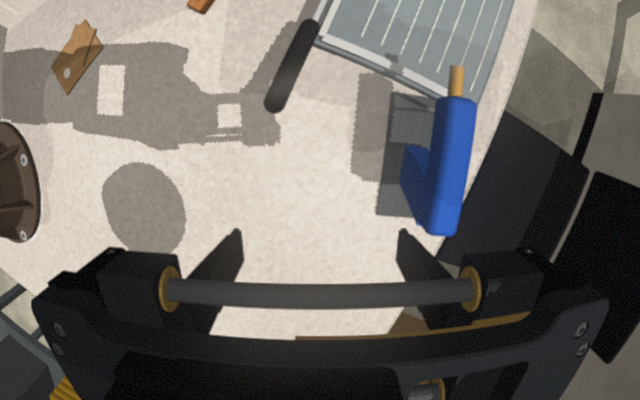

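There are two yellow canvases in view. One is in the rack, at scene (335,308) and side (220,250). The other is a small loose one on the table, at scene (485,280) and side (280,360). The task names the one in the rack, so I'll check it and measure it in enlarged crops.

```bash
python3 - <<'E'
import cv2
s=cv2.imread("pics/scene0.png"); d=cv2.imread("pics/side0.png")
def c(im,x0,y0,x1,y1,n,k):
    o=cv2.resize(im[y0:y1,x0:x1],None,fx=k,fy=k,interpolation=cv2.INTER_CUBIC)
    for x in range(x0-x0%-20,x1,20):
        cv2.line(o,((x-x0)*k,0),((x-x0)*k,6),(255,0,255),1); cv2.putText(o,str(x),((x-x0)*k,16),0,.4,(255,0,255),1)
    for y in range(y0-y0%-20,y1,20):
        cv2.line(o,(0,(y-y0)*k),(6,(y-y0)*k),(255,0,255),1); cv2.putText(o,str(y),(8,(y-y0)*k+4),0,.4,(255,0,255),1)
    cv2.imwrite(f"pics/{n}.png",o)
c(s,270,230,420,380,"c_sr",4)
c(d,180,190,300,330,"c_dr",4)
c(s,200,80,320,230,"c_se",4)
c(d,310,100,410,240,"c_de",4)
E
```

```text
(no output)
```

View pics/c_sr.png

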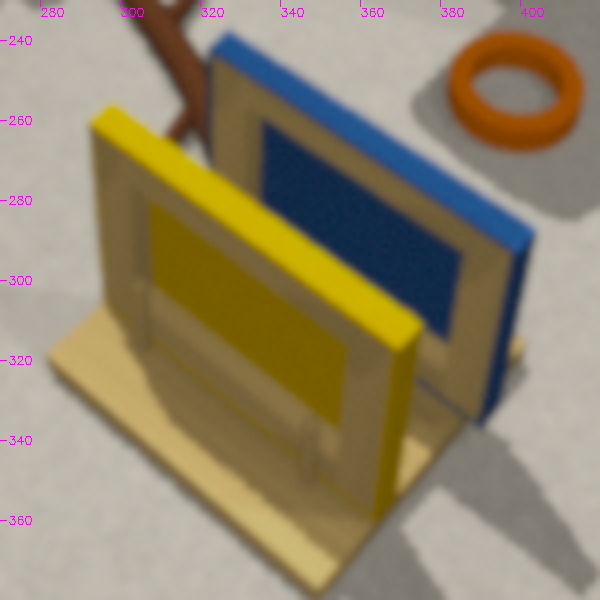

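View pics/c_dr.png

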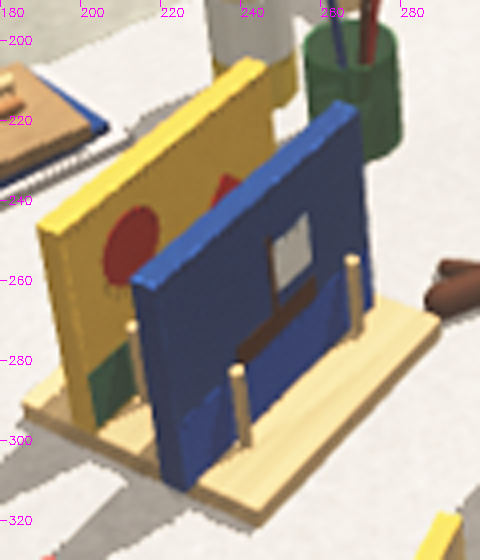

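View pics/c_se.png

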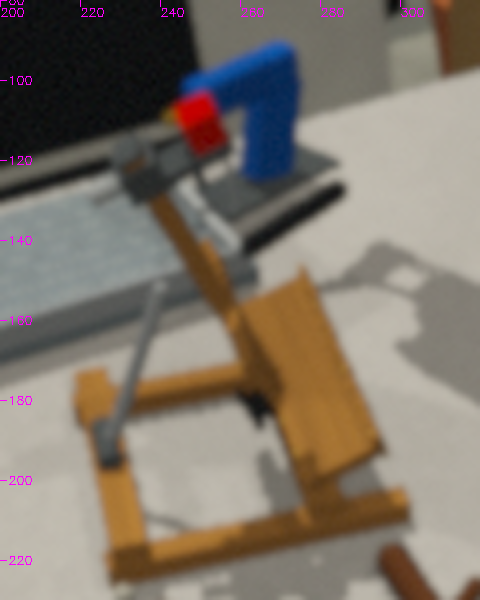

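View pics/c_de.png

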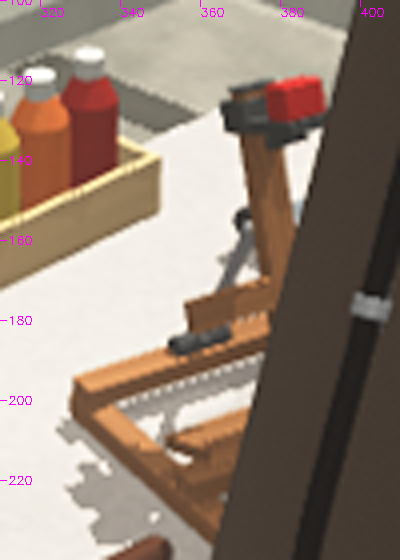

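The rack canvas is the larger one: yellow edges, sun, green field, and it stands in the rack's +x place behind the blue one. That makes it the target. The loose one at side (280,360) is smaller and a decoy. Next I'll fit the poses.

```bash
cat > h.py <<'E'
import numpy as np, cv2
from scipy.optimize import least_squares
from scipy.spatial.transform import Rotation as Ro
from cell import env
CAL={n:env.get_calibration(n) for n in("scene","side","wrist")}
def T(rpy,p):
    M=np.eye(4);M[:3,:3]=Ro.from_euler('xyz',rpy).as_matrix();M[:3,3]=p;return M
def tcp():
    s=env.state();return T(s['tcp_rot'],s['eef_pos'])
def proj(n,P,M=None):
    c=CAL[n];P=np.atleast_2d(P).astype(float)
    W=c['pose'] if n!='wrist' else M@c['hand_eye']
    q=(P-W[:3,3])@W[:3,:3]
    if n!='wrist': return np.c_[c['fx']*q[:,0]/q[:,2]+c['cx'],c['fy']*q[:,1]/q[:,2]+c['cy']]
    r=np.hypot(q[:,0],q[:,1]);th=np.arctan2(r,q[:,2]);
    return np.c_[c['fx']*th*q[:,0]/r+c['cx'],c['fy']*th*q[:,1]/r+c['cy']]
def ap(M,P): P=np.atleast_2d(P);return P@M[:3,:3].T+M[:3,3]
MAST=np.eye(4);MAST[:3,:3]=Ro.from_euler('y',.35).as_matrix();MAST[:3,3]=[0,0,75]
def grid(im,x0,y0,x1,y1,k,f):
    o=cv2.resize(im[y0:y1,x0:x1],None,fx=k,fy=k,interpolation=cv2.INTER_CUBIC)
    for x in range(x0-x0%-20,x1,20):
        cv2.line(o,((x-x0)*k,0),((x-x0)*k,6),(255,0,255),1); cv2.putText(o,str(x),((x-x0)*k,16),0,.4,(255,0,255),1)
    for y in range(y0-y0%-20,y1,20):
        cv2.line(o,(0,(y-y0)*k),(6,(y-y0)*k),(255,0,255),1); cv2.putText(o,str(y),(8,(y-y0)*k+4),0,.4,(255,0,255),1)
    cv2.imwrite(f,o)
def P2(v): # x,y,yaw at z=0
    return T([0,0,v[2]],[v[0],v[1],0])
E
cat > fit1.py <<'E'
from h import *
obs=[('scene',(281.75,319.25),(95,-100,18)),('scene',(349.5,375.5),(95,100,18)),('side',(186.2,291.2),(95,100,18)),('side',(244.5,318.8),(-95,100,18)),('side',(290,269.5),(-95,-100,18))]
def f(v): return np.concatenate([proj(n,ap(P2(v),p))[0]-u for n,u,p in obs])
r=least_squares(f,[500,200,0]);print("rack",r.x,np.round(r.fun,1))
co=[('scene',(293,260.5),(9,-100,160)),('scene',(298.75,256),(-9,-100,160)),('scene',(376.2,311.2),(-9,100,160)),('scene',(369.5,318),(9,100,160)),
('side',(189.5,247),(9,100,160)),('side',(195.5,248),(-9,100,160)),('side',(241.2,205),(9,-100,160)),('side',(247,206.8),(-9,-100,160))]
def C(v): return T([0,v[3],v[2]],[v[0],v[1],18])
def g(v): return np.concatenate([proj(n,ap(C(v),p))[0]-u for n,u,p in co])
r2=least_squares(g,[r.x[0]+40,r.x[1],r.x[2],0]);print("canvas",r2.x,np.round(r2.fun,1),"pred",ap(P2(r.x),[40,0,0]))
# easel
E_=lambda v:P2(v)
m=lambda p:ap(MAST,p)[0]
eo=[('scene',(247.5,104.5),m([-44,0,206-0+36-3])),('scene',(200+128/4,80+560/4),(160,110,12)),('scene',(300,203),(-70,110,15))]
def k(v): return np.concatenate([proj(n,ap(P2(v),p))[0]-u for n,u,p in eo])
r3=least_squares(k,[600,-200,0]);print("easel",r3.x,np.round(r3.fun,1))
E
python3 fit1.py
```

```text
rack [5.39599632e+02 2.29334731e+02 2.79216754e-01] [-0.5 -1.   0.8  1.7 -0.9 -0.6  1.  -0.6  1.1  0.3]
canvas [5.69865011e+02 2.39455232e+02 2.74505174e-01 5.50808646e-02] [-0.8  0.1 -0.4 -0.6 -0.1 -0.1  0.6 -0.1 -0.4 -0.1 -0.6  1.   0.6  0.2
  0.3  0. ] pred [[578.05049596 240.35884351   0.        ]]
easel [ 4.60688335e+02 -2.88149257e+02 -1.88209938e-01] [-0.  -1.1 -3.   1.4  3.2 -1.4]
```

```bash
cat >> h.py <<'E'
def rows(tgt,pos_only=False,nmax=60):
    """tool-frame rows from present pose to target pose (4x4), printed"""
    M=tcp();D=np.linalg.inv(M)@tgt
    rv=Ro.from_matrix(D[:3,:3]).as_rotvec()
    print("tool shift",np.round(D[:3,3],1),"turn",np.round(rv,3),"world shift",np.round((tgt-M)[:3,3],1))
    n=int(np.ceil(max(np.abs(D[:3,3]).max()/60,np.linalg.norm(rv)/.18,1e-9)))
    # even rows: step in the tool frame as it turns
    dr=Ro.from_rotvec(rv/n);p=D[:3,3]/n
    for i in range(n): print(np.round(list(dr.inv().as_matrix().__pow__(1) @ p if False else (Ro.from_rotvec(rv*i/n).inv().apply(p)))+list(rv/n),3).tolist())
E
python3 - <<'E'
from h import *
M=tcp();print(np.round(M,3))
# where would the tool see easel
E
```

```text
[[-0.00000e+00  9.27000e-01  3.75000e-01  2.34579e+02]
 [ 1.00000e-03  3.75000e-01 -9.27000e-01 -5.79118e+02]
 [-1.00000e+00  0.00000e+00 -1.00000e-03  2.05497e+02]
 [ 0.00000e+00  0.00000e+00  0.00000e+00  1.00000e+00]]
```

```bash
cat >> h.py <<'E'
def down(x,y,z,az):  # tool down, tool z along azimuth az
    M=np.eye(4);M[:3,0]=[0,0,-1];M[:3,2]=[np.cos(az),np.sin(az),0];M[:3,1]=np.cross(M[:3,2],M[:3,0]);M[:3,3]=[x,y,z];return M
E
python3 - <<'E'
from h import *
rows(down(380,-120,450,-.1))
E
```

```text
tool shift [-244.2  307.1 -371.2] turn [-1.086e+00 -1.000e-03 -1.000e-03] world shift [145.4 459.1 244.5]
[-34.88, 43.876, -53.025, -0.155, -0.0, -0.0]
[-34.889, 51.54, -45.605, -0.155, -0.0, -0.0]
[-34.897, 57.965, -37.09, -0.155, -0.0, -0.0]
[-34.905, 62.997, -27.684, -0.155, -0.0, -0.0]
[-34.913, 66.516, -17.613, -0.155, -0.0, -0.0]
[-34.919, 68.435, -7.12, -0.155, -0.0, -0.0]
[-34.925, 68.711, 3.544, -0.155, -0.0, -0.0]
```

Call:
{"method": "step_arm", "body": {
  "rows": [
    [-50,10,-20,-0.15,0,0],
    [-40,42,-46,-0.15,0,0],
    [-35,50,-40,-0.15,0,0],
    [-30,52,-30,-0.15,0,0],
    [-30,55,-22,-0.15,0,0],
    [-30,57,-12,-0.15,0,0],
    [-30,57,-4,-0.15,0,0],
    [-10,57,4,-0.1,0,0]
  ]
}}

```text
t: 1.15
eef_pos: [310.6, -173.8, 446.4]
tcp_rot: [1.595, 1.564, 1.591]
ft_force: [0.3, 0.3, -0.2]
opening: 0.996
```

```bash
python3 - <<'E'
from h import *
M=tcp();np.save("M1.npy",M);im=env.read_camera("wrist");cv2.imwrite("pics/w1.png",im[:,:,::-1])
s=env.read_camera("side");cv2.imwrite("pics/s1.png",s[:,:,::-1]);print(np.round(M,2),env.state()['joints'])
E
```

```text
[[-0.0000e+00  0.0000e+00  1.0000e+00  3.1064e+02]
 [ 1.0000e-02  1.0000e+00 -0.0000e+00 -1.7381e+02]
 [-1.0000e+00  1.0000e-02 -0.0000e+00  4.4640e+02]
 [ 0.0000e+00  0.0000e+00  0.0000e+00  1.0000e+00]] [-0.69529355 -0.10323733  1.69814512  0.0057206   1.54966749 -0.69544641]
```

View pics/w1.png

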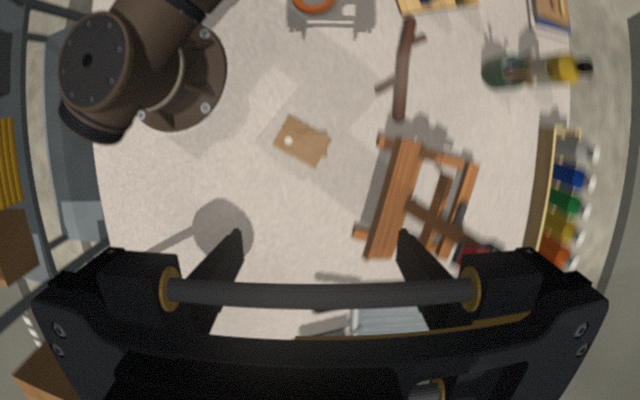

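View pics/s1.png

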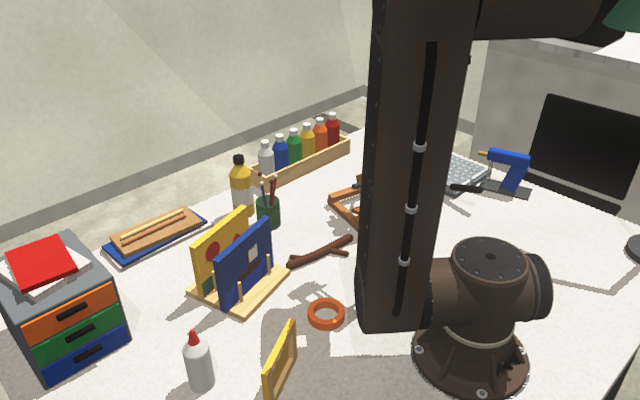

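Call:
{"method": "step_arm", "body": {
  "rows": [
    [0,50,35,0,0,0],
    [0,50,35,0,0,0],
    [0,45,35,0,0,0],
    [0,0,0,0,0,0]
  ]
}}

```text
t: 1.75
eef_pos: [417.7, -25.9, 446.9]
tcp_rot: [1.419, 1.566, 1.412]
ft_force: [-0.4, -1.1, -0.4]
opening: 0.997
```

```bash
python3 - <<'E'
from h import *
M=tcp();np.save("M2.npy",M);im=env.read_camera("wrist")[:,:,::-1];cv2.imwrite("pics/w2.png",im)
s=env.read_camera("scene")[:,:,::-1];cv2.imwrite("pics/sc2.png",s);print(np.round(M,2))
grid(im,260,120,460,270,4,"pics/w2c.png")
E
```

```text
[[ 0.0000e+00  1.0000e-02  1.0000e+00  4.1769e+02]
 [ 1.0000e-02  1.0000e+00 -1.0000e-02 -2.5870e+01]
 [-1.0000e+00  1.0000e-02  0.0000e+00  4.4687e+02]
 [ 0.0000e+00  0.0000e+00  0.0000e+00  1.0000e+00]]
```

View pics/w2.png

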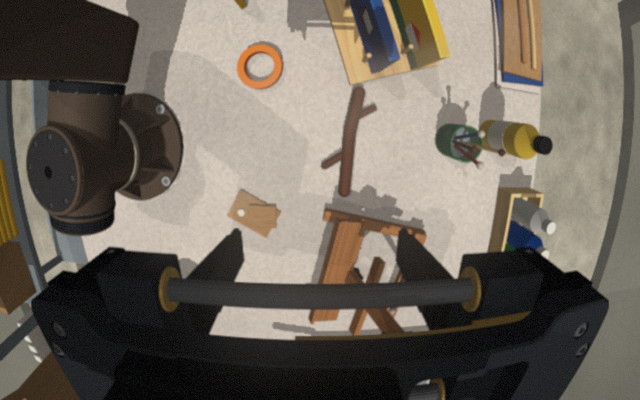

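View pics/w2c.png

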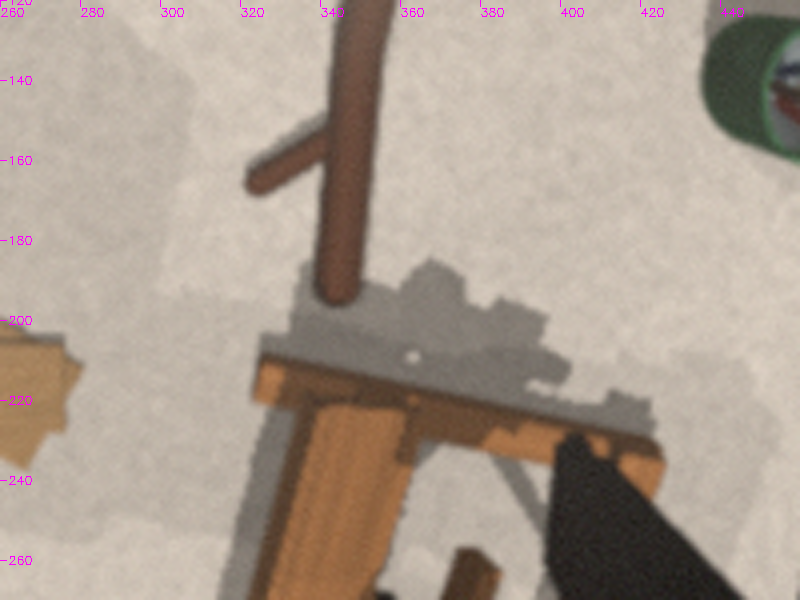

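```bash
python3 - <<'E'
from h import *
im=cv2.imread("pics/w1.png");grid(im,340,120,500,270,5,"pics/w1c.png")
E
```

```text
(no output)
```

View pics/w1c.png

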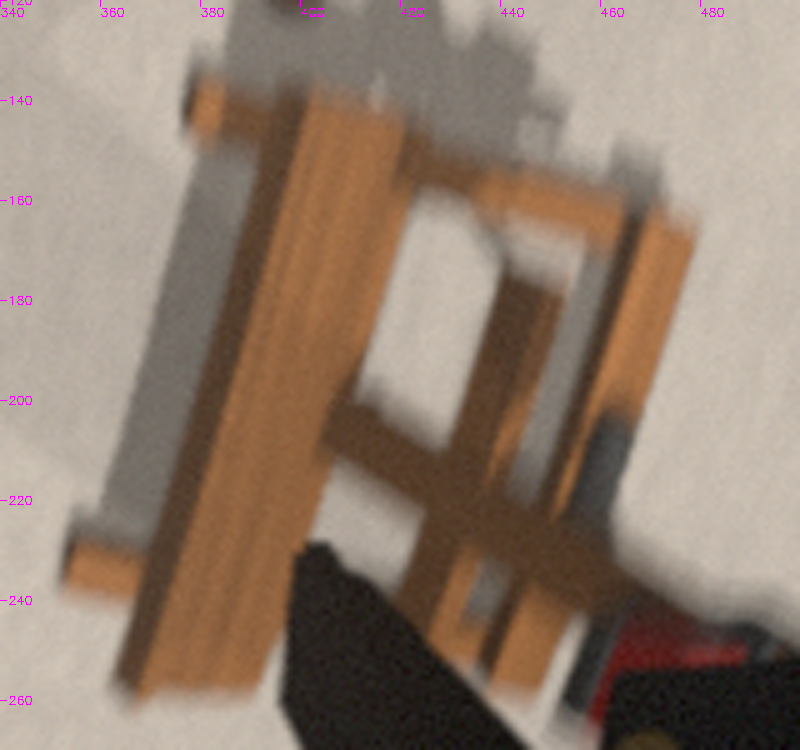

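View pics/sc2.png

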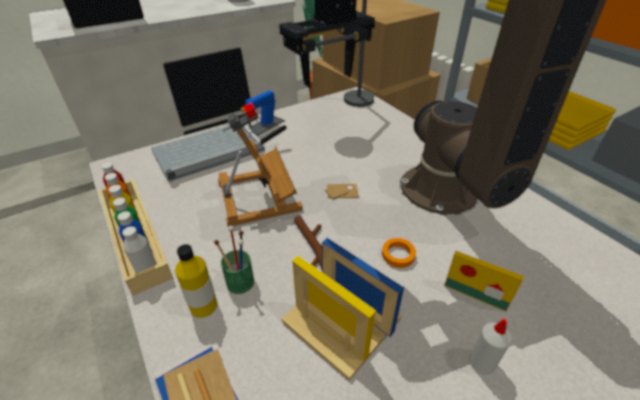

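```bash
cat > fit2.py <<'E'
from h import *
M2=np.load("M2.npy");M1=np.load("M1.npy")
m=lambda *p:ap(MAST,p)[0]
O=[('wrist',(339.5,222),m(-52,120,8),M2,1),('wrist',(362.5,222),m(0,120,0),M2,1),
('wrist',(402,138),m(-52,120,8),M1,.5),('wrist',(421,142),m(0,120,0),M1,.5),('wrist',(368,260),m(-52,-120,8),M1,.5),('wrist',(391.6,258),m(0,-120,0),M1,.5),
('scene',(276,147.5),m(-52,-120,8),None,1),('scene',(295.5,192),m(-52,120,8),None,1),
('scene',(250,107),'h',None,1),('side',(383.5,121),'h',None,1)]
def f(v,w=True):
    out=[]
    for n,u,p,M,k in O:
        if isinstance(p,str): p=m(-44,0,242-v[3])
        out.append((proj(n,ap(P2(v),p),M)[0]-u)*(k if w else 1))
    return np.concatenate(out)
r=least_squares(f,[460,-290,-.2,5],loss='soft_l1');print(r.x);print(np.round(f(r.x,False).reshape(-1,2),1))
np.save("easel.npy",r.x)
def draw(im,n,v,M=None):
    S=lambda a,b:[(a,b)]
    segs=[(m(-52,120,8),m(-52,-120,8)),(m(0,120,0),m(0,-120,0)),(m(-52,120,8),m(-46,120,0)),(m(-46,120,0),m(0,120,0)),(m(-46,-120,0),m(0,-120,0)),(m(0,-85,68),m(0,85,68)),(m(0,-85,92),m(0,85,92)),(m(0,-14,0),m(0,-14,232)),(m(0,14,0),m(0,14,232)),
    ((-70,100,0),(160,100,0)),((-70,-100,0),(160,-100,0))]
    z=242-v[3]
    c=[m(-57,-17,z),m(-31,-17,z),m(-31,17,z),m(-57,17,z)]
    segs+=[(c[i],c[(i+1)%4]) for i in range(4)]
    for a,b in segs:
        q=proj(n,ap(P2(v),np.linspace(a,b,15)),M)
        cv2.polylines(im,[np.round(q*16).astype(int)],False,(0,255,0),1,cv2.LINE_AA,4) if False else cv2.polylines(im,[np.round(q).astype(np.int32)],False,(0,255,0),1)
    return im
if __name__=="__main__":
    v=r.x
    def big(im,n,M,x0,y0,x1,y1,k,f):
        import h
        o=cv2.resize(im[y0:y1,x0:x1],None,fx=k,fy=k,interpolation=cv2.INTER_CUBIC)
        old=h.proj
        globals()['proj']=lambda n,P,M=None:(old(n,P,M)-[x0,y0]+.5)*k-.5
        draw(o,n,v,M);globals()['proj']=old
        cv2.imwrite(f,o)
    big(cv2.imread("pics/w2.png"),'wrist',M2,300,190,460,340,4,"pics/f_w2.png")
    big(cv2.imread("pics/w1.png"),'wrist',M1,340,120,500,270,4,"pics/f_w1.png")
    big(cv2.imread("pics/scene0.png"),'scene',None,200,80,320,230,4,"pics/f_sc.png")
    big(cv2.imread("pics/side0.png"),'side',None,310,100,410,240,4,"pics/f_si.png")
    a=[cv2.imread(f"pics/f_{k}.png") for k in("w2","w1")];cv2.imwrite("pics/f_a.png",cv2.resize(np.hstack(a),None,fx=.6,fy=.6))
    a=[cv2.imread(f"pics/f_{k}.png")[:560] for k in("sc","si")];cv2.imwrite("pics/f_b.png",cv2.resize(np.hstack(a),None,fx=.9,fy=.9))
E
python3 fit2.py
```

```text
[ 4.68847906e+02 -2.66314238e+02 -2.37906773e-01  5.86905616e+00]
[[ 0.1 -2.2]
 [-0.4 -1.7]
 [-0.2  0.6]
 [ 0.2  2. ]
 [-2.9  1.6]
 [-6.6  2. ]
 [-0.3 -1.3]
 [-0.5 -2.6]
 [-1.7  0.9]
 [-0.8 -0. ]]
```

View pics/f_a.png

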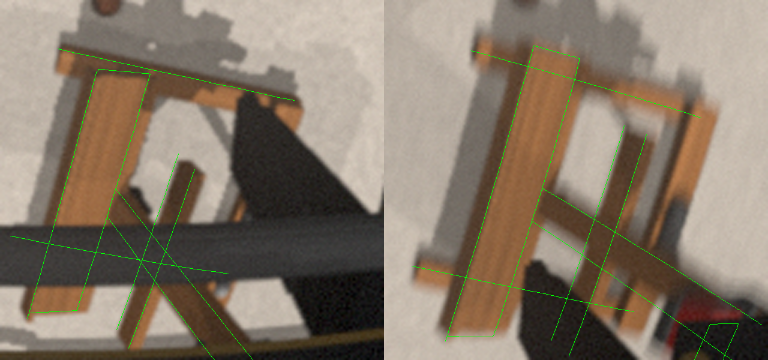

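View pics/f_b.png

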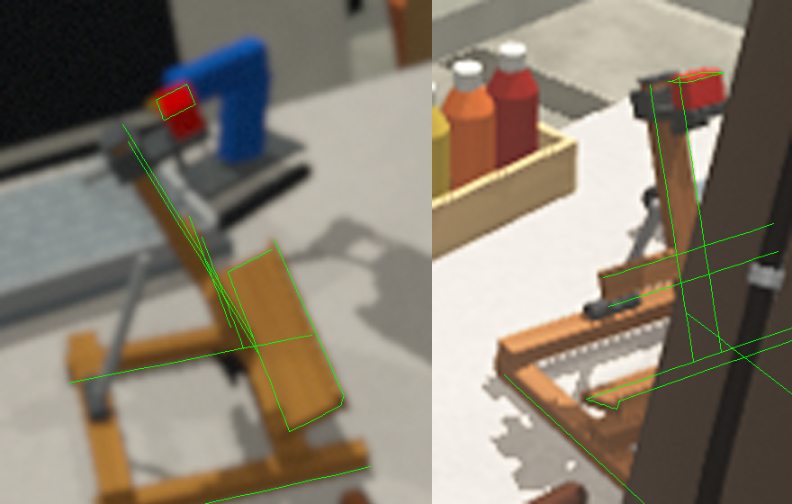

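Call:
{"method": "step_arm", "body": {
  "rows": [
    [0,-55,-10,0,0,0],
    [0,-58,-15,0,0,0],
    [10,-58,-15,0,0,0],
    [15,-58,-15,0,0,0],
    [15,-50,-15,0,0,0],
    [15,-30,-8,0,0,0],
    [0,0,0,0,0,0],
    [0,0,0,0,0,0]
  ]
}}

```text
t: 2.85
eef_pos: [322.6, -349.8, 390.4]
tcp_rot: [0.995, 1.567, 0.969]
ft_force: [-0.4, 0.8, 0.1]
opening: 1.002
```

```bash
python3 - <<'E'
from h import *
print(env.state()['qvel'].round(4))
M=tcp();np.save("M3.npy",M);im=env.read_camera("wrist")[:,:,::-1];cv2.imwrite("pics/w3.png",im)
print(np.round(M,3))
E
```

```text
[-0.0261  0.0026  0.007  -0.0032 -0.0031 -0.0084]
[[ 2.00000e-03  2.60000e-02  1.00000e+00  3.22584e+02]
 [ 3.00000e-03  1.00000e+00 -2.60000e-02 -3.49805e+02]
 [-1.00000e+00  3.00000e-03  2.00000e-03  3.90357e+02]
 [ 0.00000e+00  0.00000e+00  0.00000e+00  1.00000e+00]]
```

View pics/w3.png

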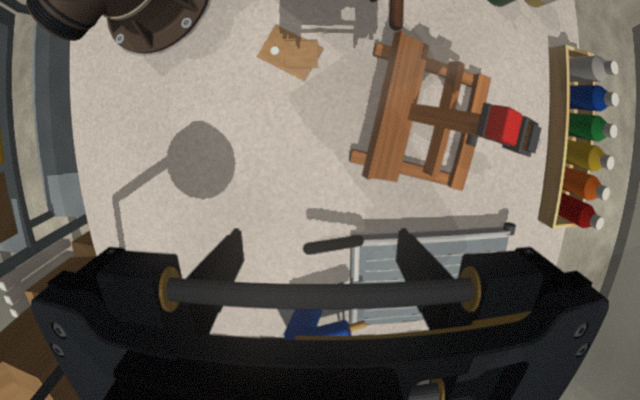

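Now the whole easel is clear in the wrist view: ledge corners near (398,33), (427,40), (365,178) and (398,182), red grip near (505,125).

```bash
python3 - <<'E'
from h import *
im=cv2.imread("pics/w3.png");grid(im,345,20,455,195,4,"pics/w3a.png");grid(im,430,50,560,195,5,"pics/w3b.png")
E
```

```text
(no output)
```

View pics/w3a.png

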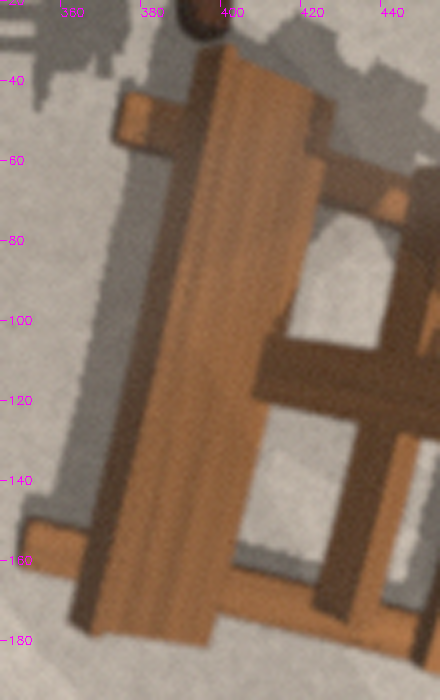

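View pics/w3b.png

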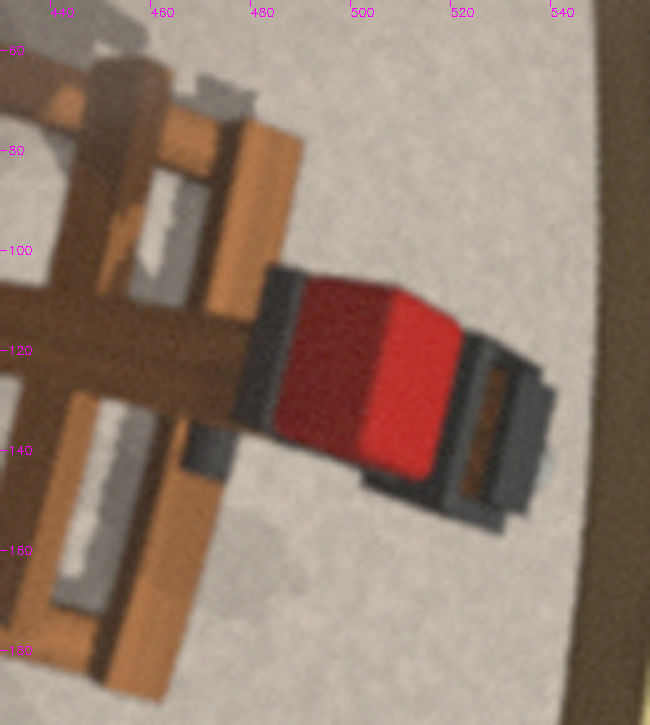

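```bash
cat > fit3.py <<'E'
import fit2
from fit2 import *
M3=np.load("M3.npy")
W=[((403.8,32),m(-52,120,8),1),((368,178),m(-52,-120,8),1),((430,44.2),m(0,120,0),1),((397.5,181.2),m(0,-120,0),1),((413.8,103.8),m(0,14,0),1),((408,119.5),m(0,-14,0),1),
((448.4,63.6),m(0,85,68),.5),((463.6,64),m(0,85,92),.5),((423.8,172),m(0,-85,68),.5),((432.5,175.5),m(0,-85,92),.5),
((509,107.6),(-57,17),1),((522.4,116),(-31,17),1),((516,146),(-31,-17),1),((501.6,140),(-57,-17),1)]
def g(v,w=1,k=None):
    o=[]
    for u,p,s in W:
        if len(p)==2:p=m(p[0],p[1],242-v[3])
        o.append((proj('wrist',ap(P2(v),p),M3)[0]-u)*(s if w else 1))
    return np.concatenate(o)
rw=least_squares(g,r.x);print("wrist only",rw.x);print(np.round(g(rw.x,0).reshape(-1,2),1).tolist())
keep=[0,1,6,7,8,9]
def a(v):
    fo=f(v,False).reshape(-1,2)[keep].ravel()
    return np.concatenate([g(v),fo])
ra=least_squares(a,r.x);print("all",ra.x);print(np.round(g(ra.x,0).reshape(-1,2),1).tolist(),np.round(a(ra.x)[-12:].reshape(-1,2),1).tolist())
np.save("easel.npy",ra.x)
E
python3 fit3.py | tail -5
```

```text
[-0.8 -0. ]]
wrist only [ 4.74503075e+02 -2.71892231e+02 -2.48100833e-01  1.19529203e+01]
[[1.5, -0.7], [1.9, 0.7], [-2.6, -0.8], [-3.9, 0.3], [0.2, -0.3], [1.9, 0.4], [3.2, -1.6], [-0.5, -2.1], [0.5, 0.3], [2.0, 1.4], [0.6, -0.5], [0.5, -1.1], [-1.1, 1.0], [-0.3, 1.1]]
all [ 4.72721798e+02 -2.71598008e+02 -2.41496511e-01  1.01098009e+01]
[[-0.2, -1.0], [1.2, 0.8], [-4.0, -1.2], [-4.4, 0.3], [-0.9, -0.5], [1.0, 0.2], [1.8, -2.2], [-2.0, -2.7], [-0.2, 0.1], [1.3, 1.1], [0.6, -0.9], [0.6, -1.6], [-0.8, 0.8], [-0.2, 1.0]] [[2.4, 0.4], [1.7, 0.9], [-1.9, -1.7], [-2.7, -3.1], [-3.1, 1.7], [-0.4, 0.5]]
```

```bash
cat > fit4.py <<'E'
import fit3
from fit3 import *
for i in sorted([2,3],reverse=True): W.pop(i)
fit3.W[:]=[((u[0]-.4,u[1]-.4),p,s) for u,p,s in W]
keep=[0,6,7,8,9]
rw=least_squares(g,r.x,loss='soft_l1');print("wrist only",rw.x);print(np.round(g(rw.x,0).reshape(-1,2),1).tolist())
# with camera biases (mm) per camera, sigma 2; px sigma 0.8
import h
def full(x):
    v=x[:4];o=[]
    def pr(n,p,M,b): return proj(n,ap(P2(v),p)+b,M)[0]
    for u,p,s in W:
        if len(p)==2:p=m(p[0],p[1],242-v[3])
        o.append((pr('wrist',p,M3,x[4:7])-u)*s)
    for i in keep:
        n,u,p,M,k=fit2.O[i]
        if isinstance(p,str): p=m(-44,0,242-v[3])
        b={'wrist':x[4:7],'scene':x[7:10],'side':x[10:13]}[n]
        o.append(pr(n,p,M,b)-np.array(u)+.4)
    return np.concatenate([np.concatenate(o)/.8,x[4:]/2])
rf=least_squares(full,np.r_[rw.x,np.zeros(9)],loss='soft_l1');print("full",np.round(rf.x,2),rf.x[2]);print(np.round(rf.fun[:-9].reshape(-1,2),1).tolist())
np.save("easel.npy",rf.x[:4])
E
python3 fit4.py | tail -4
```

```text
full [ 4.7048e+02 -2.6929e+02 -2.5000e-01  7.8000e+00  1.1500e+00 -1.8400e+00
 -2.3900e+00 -1.6000e+00  2.1900e+00 -8.6000e-01  2.5000e-01 -1.2000e-01
  5.8000e-01] -0.24741124229782396
[[-0.5, -0.7], [0.4, 0.4], [-1.9, -0.5], [0.3, 0.3], [0.7, -1.1], [-1.7, -1.4], [-0.8, -0.0], [0.0, 0.6], [0.8, -0.8], [0.8, -1.5], [-1.2, 1.4], [-0.4, 1.5], [3.2, 0.1], [0.5, -1.0], [-0.7, -2.5], [-1.4, 2.4], [0.1, 0.4]]
```

```bash
cat >> h.py <<'E'
CV=np.array([569.9,239.5,.275,.055])
def canvasT(v=CV): return T([0,v[3],v[2]],[v[0],v[1],18])
TG=np.array([[0,0,1],[0,1,0],[-1,0,0]],float)  # tool axes in canvas frame columns: x=-cz,y=cy,z=cx
def graspT(C,y,z,x=0):
    G=np.eye(4);G[:3,:3]=np.array([[0,0,1],[0,1,0],[-1,0,0]],float);G[:3,3]=[x,y,z];return C@G
E
python3 - <<'E'
from h import *
G=graspT(canvasT(),70,148+80);print(np.round(G,3));rows(G)
E
```

```text
[[-5.30000e-02 -2.72000e-01  9.61000e-01  5.62954e+02]
 [-1.50000e-02  9.62000e-01  2.71000e-01  3.10273e+02]
 [-9.98000e-01  0.00000e+00 -5.50000e-02  2.45655e+02]
 [ 0.00000e+00  0.00000e+00  0.00000e+00  1.00000e+00]]
tool shift [147.  665.3 223.3] turn [-0.3    0.057 -0.011] world shift [ 240.2  659.9 -144.7]
[12.248, 55.439, 18.608, -0.025, 0.005, -0.001]
[12.107, 54.967, 20.045, -0.025, 0.005, -0.001]
[11.96, 54.459, 21.47, -0.025, 0.005, -0.001]
[11.806, 53.915, 22.881, -0.025, 0.005, -0.001]
[11.647, 53.336, 24.277, -0.025, 0.005, -0.001]
[11.481, 52.722, 25.657, -0.025, 0.005, -0.001]
[11.309, 52.074, 27.021, -0.025, 0.005, -0.001]
[11.132, 51.392, 28.367, -0.025, 0.005, -0.001]
[10.948, 50.676, 29.695, -0.025, 0.005, -0.001]
[10.76, 49.927, 31.004, -0.025, 0.005, -0.001]
[10.565, 49.146, 32.293, -0.025, 0.005, -0.001]
[10.366, 48.332, 33.561, -0.025, 0.005, -0.001]
```

Call:
{"method": "step_arm", "body": {
  "rows": [
    [0,58,20,0,0,0],
    [0,58,20,0,0,0],
    [0,58,22,-0.04,0,0],
    [0,56,24,-0.04,0,0],
    [0,56,26,-0.04,0.01,0],
    [0,54,28,-0.04,0.01,0],
    [5,54,28,-0.04,0.01,0],
    [15,54,28,-0.04,0.01,0]
  ],
  "grip": 60
}}

```text
t: 3.9
eef_pos: [493.8, 117.7, 377.5]
tcp_rot: [-3.116, 1.545, -2.892]
ft_force: [-0.0, -0.6, -0.2]
opening: 0.631
```

```bash
python3 - <<'E'
from h import *
G=graspT(canvasT(),70,148+80);rows(G)
E
```

```text
tool shift [128.9 172.6 113.4] turn [-0.052  0.029 -0.001] world shift [  69.1  192.6 -131.9]
[42.964, 57.521, 37.798, -0.017, 0.01, -0.0]
[42.56, 56.877, 39.204, -0.017, 0.01, -0.0]
[42.143, 56.208, 40.593, -0.017, 0.01, -0.0]
```

Call:
{"method": "step_arm", "body": {
  "rows": [
    [20,50,32,-0.01,0.01,0],
    [25,50,32,-0.01,0.01,0],
    [30,45,32,-0.02,0.01,0],
    [35,25,15,-0.01,0,0],
    [15,0,0,0,0,0],
    [0,0,0,0,0,0]
  ]
}}

```text
t: 4.65
eef_pos: [550.8, 314.2, 252.1]
tcp_rot: [3.113, 1.52, -2.883]
ft_force: [-0.6, -0.7, 0.8]
opening: 0.628
```

```bash
python3 - <<'E'
from h import *
G=graspT(canvasT(),70,148+80);rows(G);print(env.state()['qvel'].round(3))
M=tcp();np.save("M4.npy",M);im=env.read_camera("wrist")[:,:,::-1];cv2.imwrite("pics/w4.png",im)
C=canvasT()
for p in [(-9,100,160),(9,100,160),(-9,-100,160),(9,-100,160)]: print(p,proj('wrist',ap(C,p),M).round(1))
E
```

```text
tool shift [ 5.9 -7.3 10.9] turn [ 0.012  0.005 -0.001] world shift [12.2 -4.  -6.4]
[5.852, -7.26, 10.883, 0.012, 0.005, -0.001]
[ 0.013 -0.011 -0.019  0.002  0.007  0.003]
(-9, 100, 160) [[322.8 178.5]]
(9, 100, 160) [[344.3 178.8]]
(-9, -100, 160) [[320.1 356.1]]
(9, -100, 160) [[336.3 356.1]]
```

View pics/w4.png

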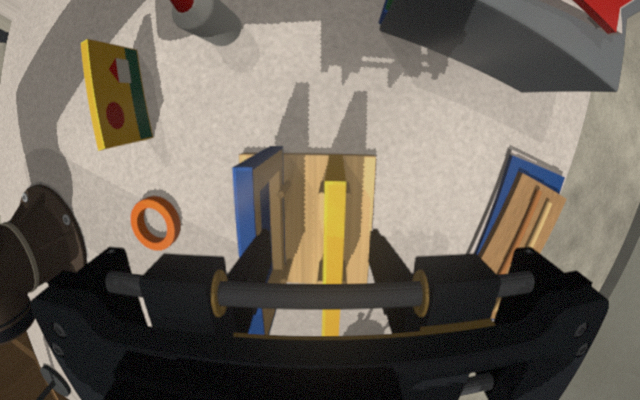

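```bash
sed -i 's/CV=np.array(\[569.9,239.5/CV=np.array([571.6,237.9/' h.py; python3 - <<'E'
from h import *
G=graspT(canvasT(),70,148);rows(G)
M=tcp();C=canvasT()
for p in [(-9,100,160),(9,100,160)]: print(p,proj('wrist',ap(C,p),np.load("M4.npy")).round(1))
E
```

```text
tool shift [86.6 -9.2 11.3] turn [ 0.012  0.006 -0.001] world shift [  9.3  -6.7 -87.1]
[43.322, -4.595, 5.671, 0.006, 0.003, -0.001]
[43.307, -4.537, 5.825, 0.006, 0.003, -0.001]
(-9, 100, 160) [[324.2 180.9]]
(9, 100, 160) [[345.6 181.1]]
```

Call:
{"method": "step_arm", "body": {
  "rows": [
    [5,-9,11,0.012,0.006,0],
    [25,0,0,0,0,0],
    [25,0,0,0,0,0],
    [15,0,0,0,0,0],
    [10,0,0,0,0,0],
    [0,0,0,0,0,0]
  ]
}}

```text
t: 5.45
eef_pos: [566.2, 302.9, 177.0]
tcp_rot: [3.104, 1.527, -2.913]
ft_force: [0.0, 0.3, -0.6]
opening: 0.629
```

```bash
python3 - <<'E'
from h import *
G=graspT(canvasT(),70,148);rows(G)
M=tcp();im=env.read_camera("wrist")[:,:,::-1];cv2.imwrite("pics/w5.png",im)
E
```

```text
tool shift [11.4  5.9 -3.9] turn [-0.008  0.011 -0.002] world shift [ -5.8   4.5 -11.2]
[11.425, 5.882, -3.87, -0.008, 0.011, -0.002]
```

View pics/w5.png

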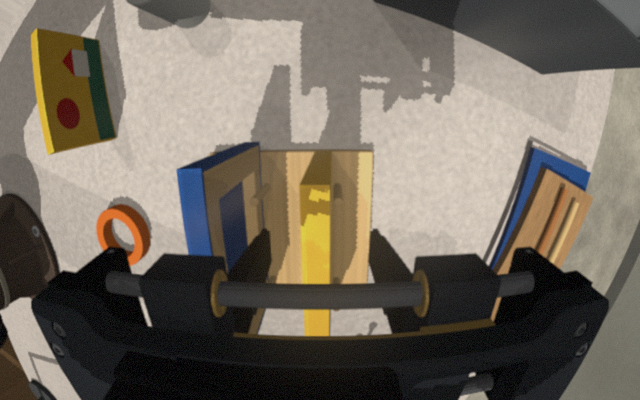

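Call:
{"method": "step_arm", "body": {
  "rows": [
    [6,5,-3,-0.008,0.011,0],
    [5,0,0,0,0,0],
    [0,0,0,0,0,0]
  ]
}}

```text
t: 5.88
eef_pos: [561.7, 307.7, 167.3]
tcp_rot: [3.095, 1.518, -2.912]
ft_force: [0.3, -0.9, 0.1]
opening: 0.629
```

Call:
{"method": "step_arm", "body": {
  "rows": [
    [0,0,0,0,0,0],
    [0,0,0,0,0,0],
    [0,0,0,0,0,0],
    [0,0,0,0,0,0]
  ],
  "grip": 5
}}

```text
t: 6.38
eef_pos: [561.9, 307.9, 167.7]
tcp_rot: [3.093, 1.518, -2.915]
ft_force: [0.1, 0.3, -0.1]
opening: 0.267
```

```bash
python3 - <<'E'
from h import *
G=graspT(canvasT(),70,148);rows(G);s=env.state();print(s['opening']*95.1,s['ft_force'],s['qvel'].round(3))
M=tcp();np.save("M6.npy",M);im=env.read_camera("wrist")[:,:,::-1];cv2.imwrite("pics/w6.png",im);grid(im,270,150,390,300,4,"pics/w6c.png")
C=canvasT()
for p in [(-9,100,160),(9,100,160)]: print(p,proj('wrist',ap(C,p),M).round(1))
E
```

```text
tool shift [ 2.   0.  -1.4] turn [ 0.001  0.003 -0.003] world shift [-1.5 -0.4 -2. ]
[2.039, 0.029, -1.397, 0.001, 0.003, -0.003]
25.432759775637333 [ 0.05873494  0.27351185 -0.07305314] [ 0.    -0.002 -0.001 -0.    -0.     0.002]
(-9, 100, 160) [[302.5 198.2]]
(9, 100, 160) [[334.2 198.1]]
```

View pics/w6c.png

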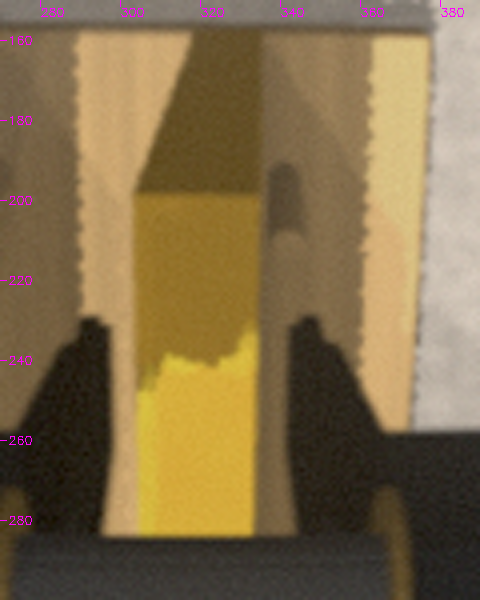

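Call:
{"method": "step_arm", "body": {
  "rows": [
    [0,0,0,0,0,0],
    [0,0,0,0,0,0],
    [0,0,0,0,0,0]
  ],
  "grip": 0
}}

```text
t: 6.8
eef_pos: [561.9, 307.8, 167.7]
tcp_rot: [3.093, 1.518, -2.914]
ft_force: [1.0, -0.3, -0.3]
opening: 0.174
```

Call:
{"method": "step_arm", "body": {
  "rows": [
    [-6,0,0,0,0,0],
    [-10,0,0,0,0,0],
    [-15,0,0,0,0,0],
    [-20,0,0,0,0,0],
    [-20,0,0,0,0,0]
  ]
}}

```text
t: 7.42
eef_pos: [565.3, 308.6, 242.3]
tcp_rot: [3.093, 1.517, -2.915]
ft_force: [-0.1, 0.5, -1.8]
opening: 0.174
```

```bash
python3 - <<'E'
from h import *
s=env.state();print(s['opening']*95.1,s['ft_force'],s['moment'],s['qvel'].round(3))
M=tcp();np.save("M7.npy",M);im=env.read_camera("wrist")[:,:,::-1];cv2.imwrite("pics/w7.png",im)
d=env.read_camera("side")[:,:,::-1];cv2.imwrite("pics/d7.png",d)
E
```

```text
16.58782590599879 [-0.09033679  0.46953987 -1.77865565] [ 0.15395193 -0.15365724 -0.02385962] [-0.001 -0.127 -0.245 -0.001  0.364  0.001]
```

View pics/w7.png

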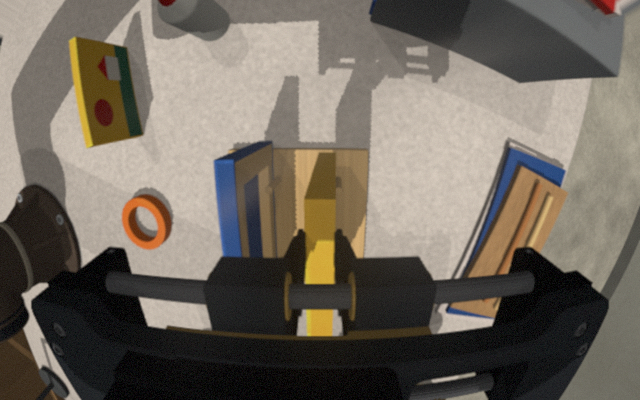

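View pics/d7.png

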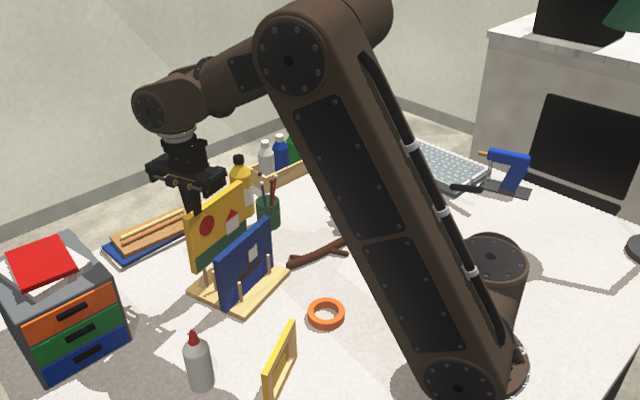

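```bash
cat >> h.py <<'E'
def easelT(): v=np.load("easel.npy");return P2(v)@MAST
YH,ZH=70.,150.   # canvas in hand: TCP at y,z of the canvas
def placeT(x,z,y=0): return graspT(easelT(),YH+y,ZH+z,x)
E
python3 - <<'E'
from h import *
for x,z in((-90,100),(-75,14),(-9,0)): print(x,z,np.round(placeT(x,z),3).tolist())
im=cv2.imread("pics/w7.png");grid(im,260,140,400,270,4,"pics/w7c.png")
M=np.load("M7.npy")
for p in [(-9,100,160),(9,100,160)]:
    t=np.array([ZH-p[2],p[1]-YH,p[0]]);print(proj('wrist',ap(M,t),M))
G=placeT(-90,100);G[2,3]=max(G[2,3],430);rows(G)
E
```

```text
-90 100 [[-0.332, 0.245, 0.911, 488.767], [0.084, 0.97, -0.23, -201.715], [-0.939, 0.0, -0.343, 340.704], [0.0, 0.0, 0.0, 1.0]]
-75 14 [[-0.332, 0.245, 0.911, 473.837], [0.084, 0.97, -0.23, -197.944], [-0.939, 0.0, -0.343, 254.774], [0.0, 0.0, 0.0, 1.0]]
-9 0 [[-0.332, 0.245, 0.911, 529.294], [0.084, 0.97, -0.23, -211.952], [-0.939, 0.0, -0.343, 218.992], [0.0, 0.0, 0.0, 1.0]]
[[304.86572629 198.33782662]]
[[336.54892637 198.28581133]]
tool shift [-176.8 -469.7 -222.6] turn [0.515 0.292 0.101] world shift [ -77.4 -510.6  186.3]
[-22.1, -58.715, -27.824, 0.064, 0.037, 0.013]
[-21.891, -60.131, -24.799, 0.064, 0.037, 0.013]
[-21.812, -61.352, -21.685, 0.064, 0.037, 0.013]
[-21.862, -62.369, -18.498, 0.064, 0.037, 0.013]
[-22.041, -63.178, -15.256, 0.064, 0.037, 0.013]
[-22.348, -63.774, -11.978, 0.064, 0.037, 0.013]
[-22.781, -64.154, -8.682, 0.064, 0.037, 0.013]
[-23.339, -64.314, -5.387, 0.064, 0.037, 0.013]
```

View pics/w7c.png

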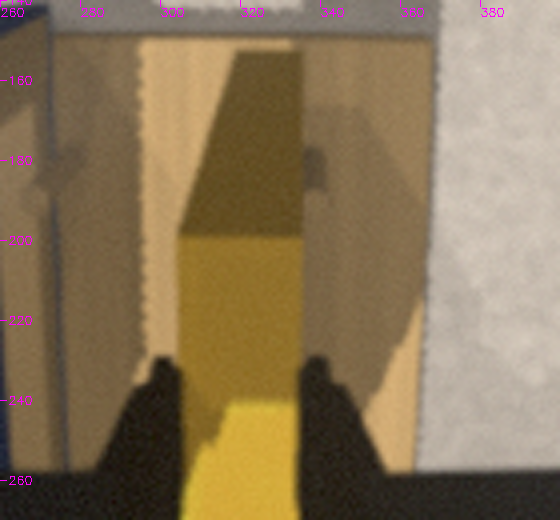

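Call:
{"method": "step_arm", "body": {
  "rows": [
    [-30,0,0,0,0,0],
    [-50,0,0,0,0,0],
    [-50,0,0,0,0,0],
    [-40,-20,-10,0,0,0],
    [-20,-45,-25,0.04,0,0],
    [0,-55,-30,0.06,0.03,0],
    [0,-55,-25,0.06,0.03,0.01],
    [0,-55,-22,0.06,0.04,0.01]
  ]
}}

```text
t: 8.52
eef_pos: [510.3, 59.3, 444.2]
tcp_rot: [3.13, 1.414, -3.099]
ft_force: [0.5, -0.0, -0.8]
opening: 0.174
```

```bash
python3 - <<'E'
from h import *
s=env.state();print(s['opening']*95.1,s['ft_force'],s['joints'].round(2))
G=placeT(-95,100);G[2,3]=430;rows(G)
E
```

```text
16.566533178483173 [ 0.47963705 -0.04960855 -0.79437581] [-0.01  0.25  1.33 -0.01  1.72 -0.06]
tool shift [  19.8 -258.1  -37.4] turn [0.293 0.191 0.074] world shift [ -26.  -259.9  -14.2]
[3.957, -51.622, -7.485, 0.059, 0.038, 0.015]
[3.417, -52.022, -4.308, 0.059, 0.038, 0.015]
[2.75, -52.227, -1.137, 0.059, 0.038, 0.015]
[1.96, -52.236, 2.013, 0.059, 0.038, 0.015]
[1.052, -52.049, 5.125, 0.059, 0.038, 0.015]
```

Call:
{"method": "step_arm", "body": {
  "rows": [
    [4,-50,-8,0.055,0.035,0.014],
    [4,-52,-6,0.055,0.035,0.014],
    [3,-52,-2,0.055,0.035,0.014],
    [2,-48,2,0.055,0.035,0.014],
    [1,-30,4,0.05,0.035,0.014],
    [0,-10,2,0.02,0.015,0.004],
    [0,0,0,0,0,0]
  ]
}}

```text
t: 9.4
eef_pos: [481.3, -193.1, 427.4]
tcp_rot: [3.135, 1.215, 2.876]
ft_force: [0.4, 0.0, -0.9]
opening: 0.176
```

```bash
python3 - <<'E'
from h import *
s=env.state();print(s['opening']*95.1,s['ft_force'],s['joints'].round(2),s['qvel'].round(3))
G=placeT(-85,40);rows(G)
M=tcp();np.save("M8.npy",M);im=env.read_camera("wrist")[:,:,::-1];cv2.imwrite("pics/w8.png",im)
d=env.read_camera("scene")[:,:,::-1];cv2.imwrite("pics/sc8.png",d)
E
```

```text
16.715997576424158 [ 0.37966654  0.03493043 -0.94405536] [-0.47  0.35  1.25 -0.07  1.88 -0.22] [ 0.006 -0.003  0.008  0.005 -0.004 -0.   ]
tool shift [137.9  -7.   44.3] turn [-0.01  -0.005 -0.006] world shift [  -8.    -4.7 -144.8]
[45.983, -2.325, 14.762, -0.003, -0.002, -0.002]
[46.014, -2.279, 14.672, -0.003, -0.002, -0.002]
[46.045, -2.232, 14.582, -0.003, -0.002, -0.002]
```

View pics/w8.png

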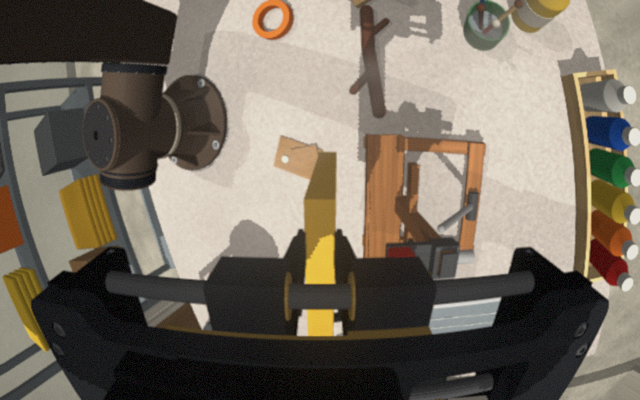

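View pics/sc8.png

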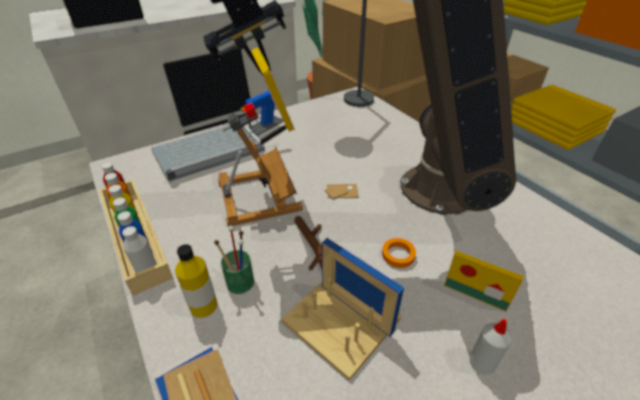

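Call:
{"method": "step_arm", "body": {
  "rows": [
    [30,-3,10,-0.004,-0.002,-0.002],
    [40,-2,12,-0.003,-0.002,-0.002],
    [40,-2,12,-0.003,0,-0.002],
    [22,0,8,0,0,0],
    [5,0,2,0,0,0],
    [0,0,0,0,0,0]
  ]
}}

```text
t: 10.25
eef_pos: [475.7, -190.6, 284.2]
tcp_rot: [-3.14, 1.231, 2.909]
ft_force: [-1.1, 1.2, -1.5]
opening: 0.175
```

```bash
python3 - <<'E'
from h import *
s=env.state();print(s['opening']*95.1,s['ft_force'],s['qvel'].round(3))
rows(placeT(-85,40));rows(placeT(-75,14))
M=tcp();np.save("M9.npy",M);im=env.read_camera("wrist")[:,:,::-1];cv2.imwrite("pics/w9.png",im)
d=env.read_camera("scene")[:,:,::-1];cv2.imwrite("pics/sc9.png",d);grid(d,200,60,340,210,4,"pics/sc9c.png")
d=env.read_camera("side")[:,:,::-1];cv2.imwrite("pics/d9.png",d)
E
```

```text
16.611777061370372 [-1.09441438  1.22730286 -1.50841575] [ 0.01  -0.009 -0.004  0.002  0.003 -0.001]
tool shift [ 1.6 -7.6 -0. ] turn [0.013 0.01  0.005] world shift [-2.3 -7.2 -1.5]
[1.641, -7.557, -0.043, 0.013, 0.01, 0.005]
tool shift [27.7 -7.6  9.7] turn [0.013 0.01  0.005] world shift [ -1.9  -7.3 -29.4]
[27.737, -7.552, 9.703, 0.013, 0.01, 0.005]
```

View pics/w9.png

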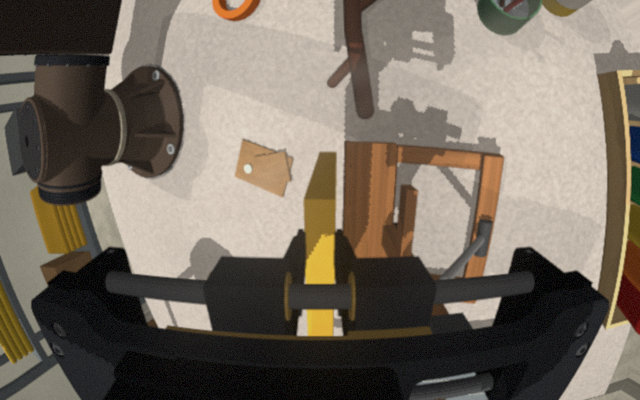

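View pics/sc9c.png

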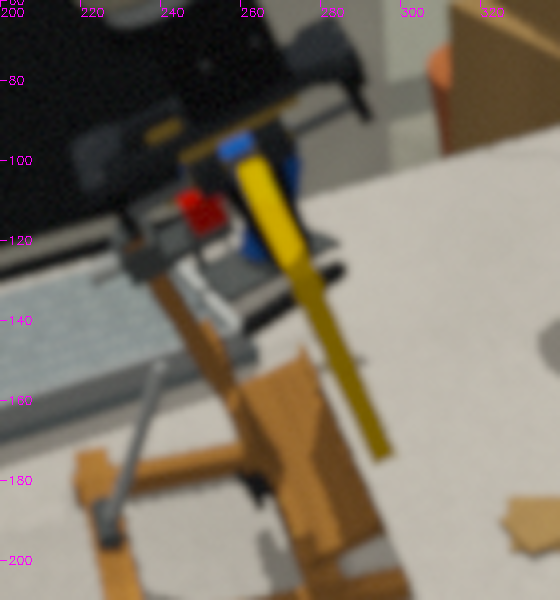

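View pics/d9.png

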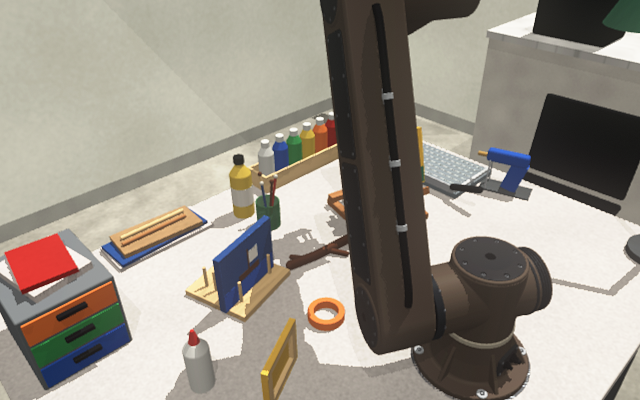

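```bash
python3 - <<'E'
from h import *
M=np.load("M9.npy");im=cv2.imread("pics/w9.png");grid(im,295,120,455,270,5,"pics/w9c.png")
E_=easelT()
for p in [(-52,120,8),(-46,120,8),(0,120,0),(0,85,68),(0,85,92),(0,14,0),(-52,0,8)]: print("e",p,proj('wrist',ap(E_,p),M).round(1))
for p in [(-9,100,160),(9,100,160),(9,100,0),(-9,100,0)]:
    t=np.array([ZH-p[2],p[1]-YH,p[0]]);print("c",p,proj('wrist',ap(M,t),M).round(1))
E
```

```text
e (-52, 120, 8) [[347.1 141.4]]
e (-46, 120, 8) [[352.1 141.5]]
e (0, 120, 0) [[388.7 141.9]]
e (0, 85, 68) [[401.5 183.1]]
e (0, 85, 92) [[408. 189.]]
e (0, 14, 0) [[383.3 223.6]]
e (-52, 0, 8) [[343.8 236.1]]
c (-9, 100, 160) [[304.2 198.2]]
c (9, 100, 160) [[335.8 198.1]]
c (9, 100, 0) [[328.3 156.4]]
c (-9, 100, 0) [[311.5 156.4]]
```

View pics/w9c.png

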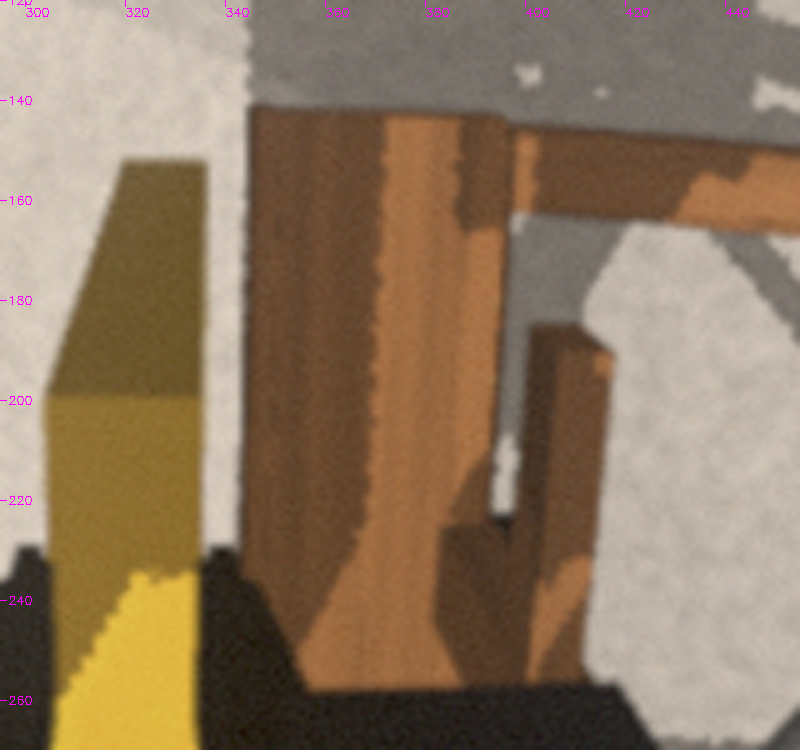

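```bash
cat > inhand.py <<'E'
from h import *
M=np.load("M9.npy")
ob=[('wrist',(304-.2,198.8),(-9,100,160)),('wrist',(335-.2,198.8),(9,100,160)),('wrist',(319-.2,151.8),(-9,100,0)),('wrist',(335.8,151.8),(9,100,0)),
('scene',(297.9,172.6),(-9,100,0)),('scene',(293.4,175.1),(9,100,0))]
B=np.eye(4);B[:3,:3]=TG.T # canvas->tool? 
def Hc(x): # canvas pose in tool frame
    H=np.eye(4);H[:3,:3]=Ro.from_rotvec([0,x[3],x[4]]).as_matrix()@np.array([[0,0,-1],[0,1,0],[1,0,0]],float)
    t=Ro.from_rotvec([0,x[3],x[4]]).apply([ZH+x[0],-(YH+x[1]),x[2]]);H[:3,3]=t;return H
def f(x): return np.concatenate([np.concatenate([proj(n,ap(M@Hc(x),p),M)[0]-u for n,u,p in ob]),x[:3]/2])
def fw(x): return np.concatenate([np.concatenate([proj(n,ap(M@Hc(x),p),M)[0]-u for n,u,p in ob[:4]]),x[:3]/2])
print(np.round(f(np.zeros(5)),1))
for q in(fw,f):
    r=least_squares(q,np.zeros(5));print(r.x.round(3),np.round(q(r.x),1))
E
python3 inhand.py
```

```text
[ 0.4 -0.6  1.  -0.7 -7.3  4.6 -7.5  4.6  3.  -0.6  1.8 -0.2  0.   0.
  0. ]
[ 0.314 -0.136  0.104 -0.052  0.033] [-0.4 -0.2  0.4  0.2  0.  -0.1 -0.1  0.1  0.2 -0.1  0.1]
[-1.507 -0.636  0.184 -0.05   0.03 ] [-0.6 -0.1  0.5  0.3 -0.1  0.2 -0.1  0.3  0.8  1.1 -0.5  1.2 -0.8 -0.3
  0.1]
```

```bash
cat >> h.py <<'E'
HX=np.array([-.5,-.4,.1,-.051,.031])
def Hc(x=HX):
    R=Ro.from_rotvec([0,x[3],x[4]]);H=np.eye(4);H[:3,:3]=R.as_matrix()@np.array([[0,0,-1],[0,1,0],[1,0,0]],float)
    H[:3,3]=R.apply([ZH+x[0],-(YH+x[1]),x[2]]);return H
def easelT():
    v=np.load("easel.npy");A=np.eye(4);A[:3,3]=[-1.5,-1,0];return P2(v)@MAST@A
def placeT(x,z,y=0):
    A=np.eye(4);A[:3,3]=[x,y,z];return easelT()@A@np.linalg.inv(Hc())
def where():  # canvas pose in the mast frame
    D=np.linalg.inv(easelT())@tcp()@Hc();return np.round(D[:3,3],1),np.round(Ro.from_matrix(D[:3,:3]).as_rotvec(),3)
E
python3 - <<'E'
from h import *
print(where());rows(placeT(-80,14))
E
```

```text
(array([-73.3,  12.5,  41. ]), array([ 0.026, -0.061,  0.013]))
tool shift [28.5 -8.4  3. ] turn [ 0.012  0.062 -0.026] world shift [ -8.4  -6.7 -27.9]
[28.514, -8.41, 3.002, 0.012, 0.062, -0.026]
```

Call:
{"method": "step_arm", "body": {
  "rows": [
    [0,-8,-2,0.012,0.03,-0.013],
    [10,0,2,0,0.03,-0.013],
    [10,0,3,0,0,0],
    [6,0,0,0,0,0],
    [0,0,0,0,0,0]
  ]
}}

```text
t: 11.02
eef_pos: [466.3, -198.6, 257.8]
tcp_rot: [-3.062, 1.166, 2.979]
ft_force: [-0.1, -0.2, -1.4]
opening: 0.173
```

```bash
python3 - <<'E'
from h import *
print(where());rows(placeT(-80,14));s=env.state();print(s['ft_force'],s['qvel'].round(3))
M=tcp();np.save("M10.npy",M);im=env.read_camera("wrist")[:,:,::-1];cv2.imwrite("pics/w10.png",im);grid(im,295,120,455,270,5,"pics/w10c.png")
d=env.read_camera("scene")[:,:,::-1];grid(d,200,60,340,210,4,"pics/sc10c.png")
E_=easelT()
for p in [(-52,120,8),(0,85,68),(0,14,0),(-52,0,8)]: print("e",p,proj('wrist',ap(E_,p),M).round(1))
for p in [(-9,100,160),(9,100,160),(9,100,0),(-9,100,0)]:
    print("c",p,proj('wrist',ap(M@Hc(),p),M).round(1),proj('scene',ap(M@Hc(),p)).round(1))
E
```

```text
(array([-81.6,  -1.4,  15. ]), array([-0.002,  0.002, -0.001]))
tool shift [0.8 1.1 1.2] turn [-0.001 -0.002  0.002] world shift [ 1.   0.8 -1.2]
[0.758, 1.089, 1.203, -0.001, -0.002, 0.002]
[-0.06489636 -0.20902686 -1.39949173] [ 0.001  0.    -0.006  0.     0.001 -0.001]
e (-52, 120, 8) [[354.9 131.7]]
e (0, 85, 68) [[413.6 178.1]]
e (0, 14, 0) [[395.2 221.5]]
e (-52, 0, 8) [[352.  234.6]]
c (-9, 100, 160) [[303.3 198.6]] [[280.7 134.9]]
c (9, 100, 160) [[335.2 199. ]] [[274.5 138. ]]
c (9, 100, 0) [[335.7 152.1]] [[297.6 179.5]]
c (-9, 100, 0) [[318.7 151.9]] [[303.1 176.7]]
```

View pics/w10c.png

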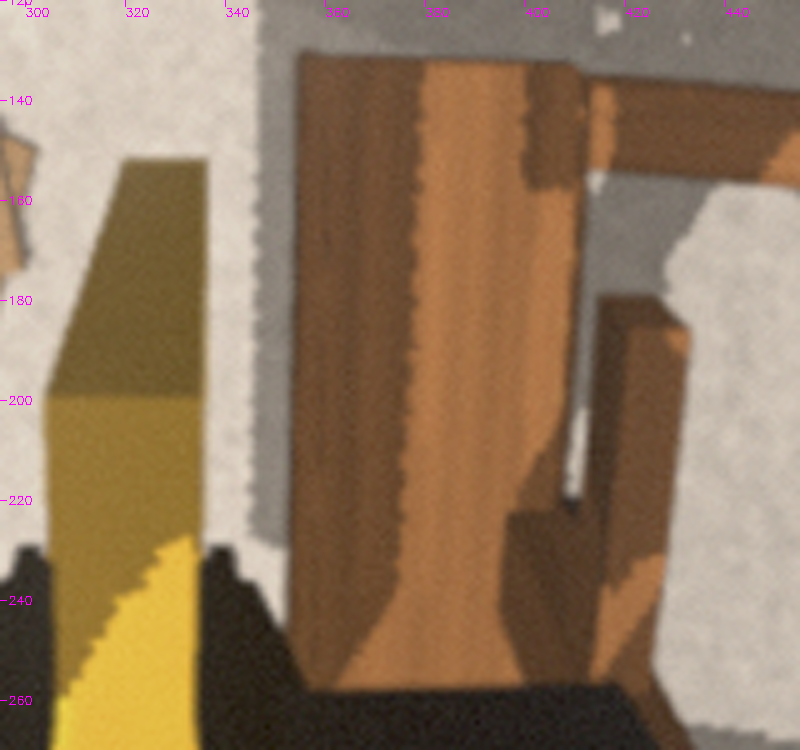

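View pics/sc10c.png

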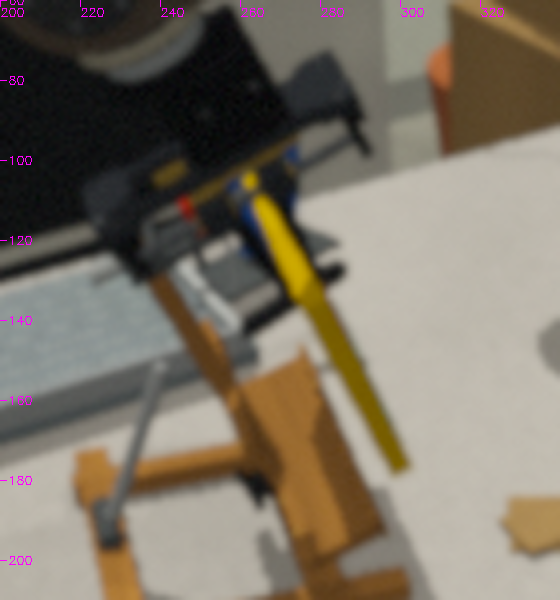

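```bash
python3 - <<'E'
from h import *
E_=easelT();M=np.load("M10.npy")
for p in [(-52,120,8),(-52,120,0),(-52,-120,8),(-52,-120,0),(0,120,0)]: print(p,proj('scene',ap(E_,p)).round(1))
P=ap(E_,(-52,120,8))
for d in np.eye(3)*5: print(d,(proj('scene',P+d)-proj('scene',P)).round(2))
E
```

```text
(-52, 120, 8) [[294.  188.7]]
(-52, 120, 0) [[295.1 190.6]]
(-52, -120, 8) [[275.6 145.5]]
(-52, -120, 0) [[276.6 147.3]]
(0, 120, 0) [[279.  198.7]]
[5. 0. 0.] [[-1.53  0.59]]
[0. 5. 0.] [[0.85 0.93]]
[0. 0. 5.] [[-0.09 -1.36]]
```

Call:
{"method": "step_arm", "body": {
  "rows": [
    [0,1,12,0,0,0],
    [0,0,15,0,0,0],
    [0,0,14,0,0,0],
    [0,0,6,0,0,0],
    [0,0,0,0,0,0]
  ]
}}

```text
t: 11.75
eef_pos: [512.6, -209.3, 238.5]
tcp_rot: [-3.06, 1.168, 2.98]
ft_force: [0.3, 0.7, -1.7]
opening: 0.174
```

```bash
python3 - <<'E'
from h import *
print(where());rows(placeT(-28,3));s=env.state();print(s['ft_force'],s['moment'],s['qvel'].round(3))
M=tcp();np.save("M11.npy",M);im=env.read_camera("wrist")[:,:,::-1];cv2.imwrite("pics/w11.png",im)
d=env.read_camera("scene")[:,:,::-1];grid(d,200,60,340,210,4,"pics/sc11c.png")
E
```

```text
(array([-30. ,  -0.6,  13.2]), array([-0.003,  0.   , -0.001]))
tool shift [9.9 0.5 2.4] turn [-0.001 -0.     0.003] world shift [ -1.5   0.6 -10.1]
[9.926, 0.5, 2.441, -0.001, -0.0, 0.003]
[ 0.26171897  0.74019278 -1.69837827] [-0.03637188 -0.51825931 -0.02227989] [-0.001  0.003 -0.003 -0.     0.002 -0.001]
```

View pics/w11.png

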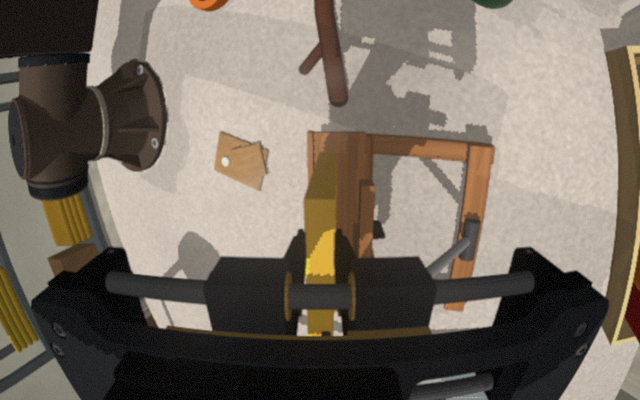

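View pics/sc11c.png

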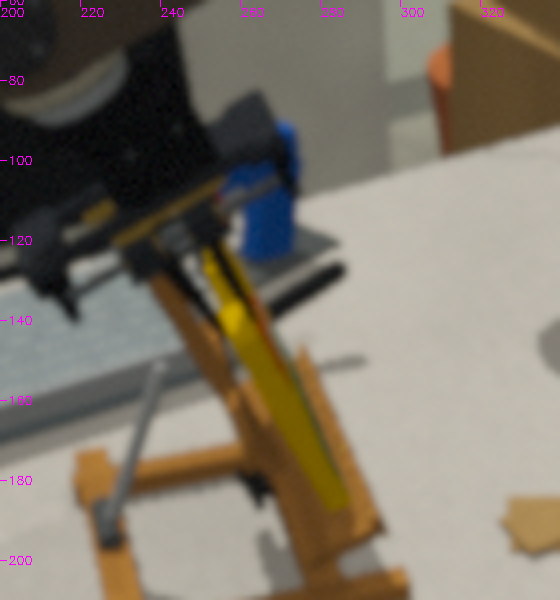

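Call:
{"method": "step_arm", "body": {
  "rows": [
    [5,0.5,3,0,0,0.002],
    [4,0,3,0,0,0],
    [2,0,2,0,0,0],
    [0,0,0,0,0,0]
  ]
}}

```text
t: 12.35
eef_pos: [514.8, -209.8, 225.2]
tcp_rot: [-3.065, 1.169, 2.975]
ft_force: [0.4, -0.6, -1.5]
opening: 0.173
```

```bash
cat > st.py <<'E'
from h import *
print(where());s=env.state();print(s['ft_force'].round(2),s['moment'].round(3),"mast axes F",(s['ft_force']@easelT()[:3,:3]).round(2))
E
python3 st.py
```

```text
(array([-23.2,  -0.2,   1.4]), array([-0.001, -0.001, -0.002]))
[ 0.37 -0.61 -1.54] [-0.023 -0.538 -0.017] mast axes F [ 1.   -0.51 -1.27]
```

Call:
{"method": "step_arm", "body": {
  "rows": [
    [0,0,5,0,0,0],
    [0,0,4,0,0,0],
    [1,0,0,0,0,0],
    [1,0,0,0,0,0],
    [0,0,0,0,0,0]
  ]
}}

```text
t: 12.98
eef_pos: [523.4, -212.1, 220.5]
tcp_rot: [-3.063, 1.172, 2.976]
ft_force: [0.0, -0.2, -1.6]
opening: 0.176
```

```bash
python3 st.py
```

```text
(array([-12.9,  -0.3,   0. ]), array([-0.001, -0.003, -0.002]))
[ 0.02 -0.23 -1.55] [ 0.007 -0.424 -0.014] mast axes F [ 0.61 -0.22 -1.43]
```

Call:
{"method": "step_arm", "body": {
  "rows": [
    [1.5,0,1,0,0,0],
    [1.5,0,0,0,0,0],
    [0,0,0,0,0,0]
  ]
}}

```text
t: 13.35
eef_pos: [524.5, -212.4, 220.1]
tcp_rot: [-3.06, 1.177, 2.979]
ft_force: [0.2, -0.5, -1.3]
opening: 0.18
```

```bash
python3 st.py
```

```text
(array([-10.8,  -0.4,   0.1]), array([-0.002, -0.009, -0.002]))
[ 0.19 -0.51 -1.29] [-0.01  -0.472  0.029] mast axes F [ 0.73 -0.45 -1.11]
```

```bash
python3 - <<'E'
from h import *
M=tcp();np.save("M12.npy",M);im=env.read_camera("wrist")[:,:,::-1];cv2.imwrite("pics/w12.png",im);grid(im,280,120,420,270,5,"pics/w12c.png")
d=env.read_camera("scene")[:,:,::-1];grid(d,200,60,340,210,4,"pics/sc12c.png")
for p in [(-9,100,160),(9,100,160),(9,100,0),(-9,100,0)]:
    print("c",p,proj('wrist',ap(M@Hc(),p),M).round(1))
for p in [(-52,120,8),(-46,120,0),(0,120,0),(0,85,92)]: print("e",p,proj('wrist',ap(easelT(),p),M).round(1))
E
```

```text
c (-9, 100, 160) [[303.3 198.6]]
c (9, 100, 160) [[335.2 199. ]]
c (9, 100, 0) [[335.7 152.1]]
c (-9, 100, 0) [[318.7 151.9]]
e (-52, 120, 8) [[287. 134.]]
e (-46, 120, 0) [[293.7 133.1]]
e (0, 120, 0) [[337.3 133. ]]
e (0, 85, 92) [[338.5 189.9]]
```

View pics/w12c.png

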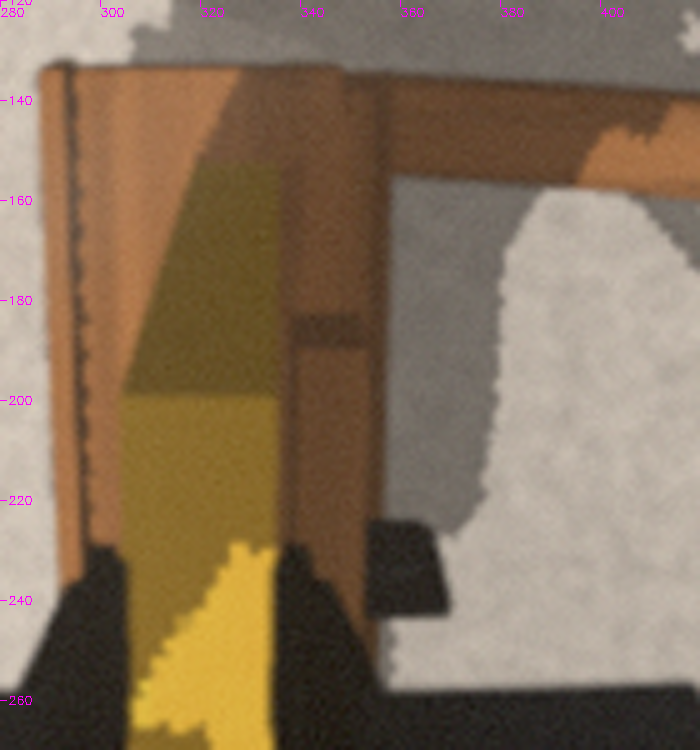

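View pics/sc12c.png

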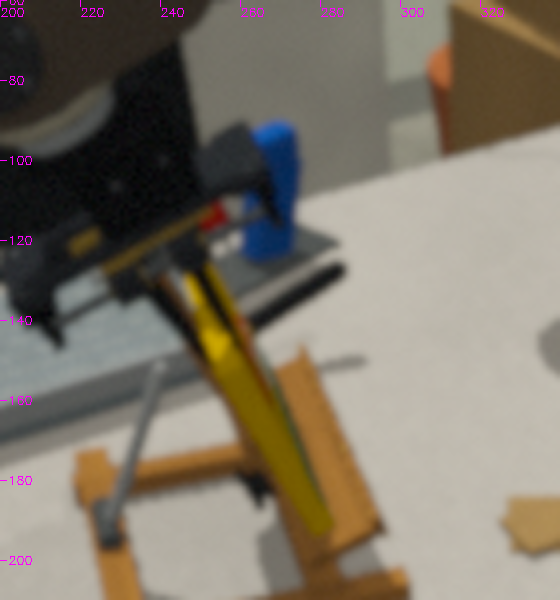

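Call:
{"method": "step_arm", "body": {
  "rows": [
    [2,0,1,0,0,0],
    [1,0,0,0,0,0],
    [0,0,0,0,0,0]
  ]
}}

```text
t: 13.82
eef_pos: [526.1, -212.8, 219.4]
tcp_rot: [-3.057, 1.184, 2.982]
ft_force: [-0.7, -0.4, -0.2]
opening: 0.177
```

```bash
python3 st.py
```

```text
(array([-8.1, -0.5,  0. ]), array([-0.002, -0.015, -0.002]))
[-0.68 -0.43 -0.24] [ 0.043 -0.243  0.016] mast axes F [-0.44 -0.59 -0.42]
```

Call:
{"method": "step_arm", "body": {
  "rows": [
    [2,0,1,0,0,0],
    [2,0,0,0,0,0],
    [0,0,0,0,0,0]
  ]
}}

```text
t: 14.2
eef_pos: [527.3, -213.1, 218.9]
tcp_rot: [-3.053, 1.19, 2.986]
ft_force: [-1.8, 0.2, -1.6]
opening: 0.176
```

```bash
python3 st.py
```

```text
(array([-5.8, -0.7,  0.1]), array([-0.003, -0.022, -0.002]))
[-1.78  0.21 -1.57] [0.163 0.029 0.067] mast axes F [-1.13 -0.23 -2.09]
```

```bash
python3 - <<'E'
from h import *
s=env.state();print(s['joints'].round(3),s['qvel'].round(4),s['tau'].round(2),s['ft_force'],s['moment'])
rows(placeT(-9,-5))
M=tcp();im=env.read_camera("wrist")[:,:,::-1];cv2.imwrite("pics/w13.png",im);grid(im,280,120,420,270,5,"pics/w13c.png")
E
```

```text
[-0.447  0.564  1.445 -0.107  1.499 -0.176] [-0.0008 -0.0011 -0.0029  0.0006  0.0047 -0.0008] [ 2.900e-01 -6.687e+01 -2.704e+01 -1.800e-01  7.400e-01  4.000e-02] [-1.78101374  0.21014614 -1.57115427] [0.16261517 0.02906802 0.0670638 ]
tool shift [4.9 0.4 0. ] turn [-0.003  0.022  0.003] world shift [-1.7  0.6 -4.6]
[4.878, 0.357, 0.028, -0.003, 0.022, 0.003]
```

View pics/w13c.png

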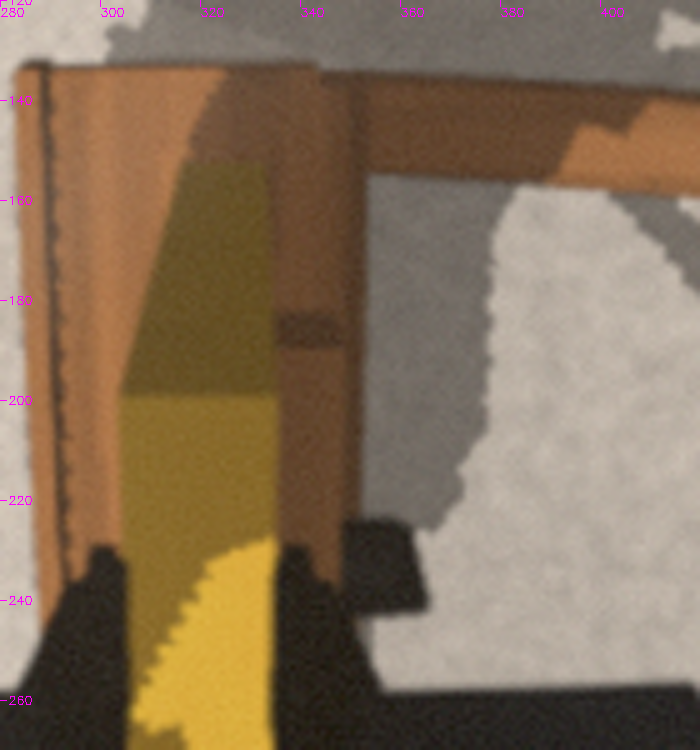

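Call:
{"method": "step_arm", "body": {
  "rows": [
    [1.5,0,-1,0,0.01,0],
    [1.5,0,0,0,0.01,0],
    [0,0,0,0,0,0]
  ]
}}

```text
t: 14.62
eef_pos: [527.3, -213.1, 218.9]
tcp_rot: [-3.054, 1.176, 2.984]
ft_force: [-0.1, 0.4, -0.9]
opening: 0.178
```

```bash
python3 st.py;  python3 - <<'E'
from h import *
F=[]
for i in range(5):
    im=env.read_camera("wrist");F.append(env.state()['ft_force']@easelT()[:3,:3])
print(np.round(F,2));cv2.imwrite("pics/w14.png",im[:,:,::-1]);grid(im[:,:,::-1],280,120,420,270,5,"pics/w14c.png")
print(where())
E
```

```text
(array([-7.9, -0.8,  0.1]), array([-0.004, -0.008, -0.003]))
[-0.09  0.42 -0.85] [ 0.093 -0.214  0.005] mast axes F [ 0.12  0.38 -0.86]
[[-0.41  0.58  5.45]
 [-0.03  0.39  5.91]
 [ 0.03  0.75  6.54]
 [-0.29  0.99  6.14]
 [ 0.32  1.34  6.69]]
(array([-7.9, -0.8,  0.1]), array([-0.004, -0.008, -0.003]))
```

View pics/w14c.png

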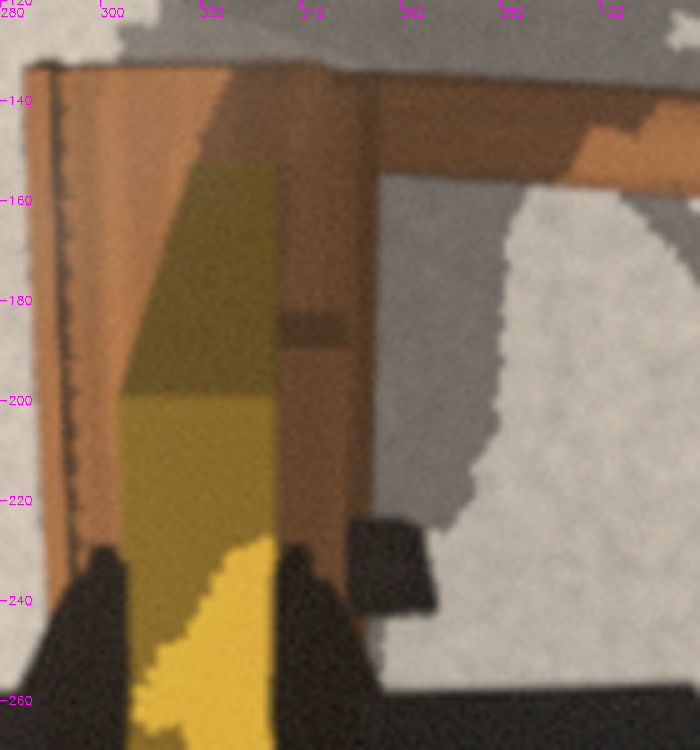

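Call:
{"method": "step_arm", "body": {
  "rows": [
    [0,0,0,0,0,0],
    [0,0,0,0,0,0],
    [0,0,0,0,0,0],
    [0,0,0,0,0,0]
  ],
  "grip": 50
}}

```text
t: 15.38
eef_pos: [526.6, -213.2, 217.3]
tcp_rot: [-3.055, 1.174, 2.983]
ft_force: [0.3, -0.3, -0.1]
opening: 0.51
```

```bash
python3 - <<'E'
from h import *
print(where());M=tcp();np.save("M15.npy",M)
im=env.read_camera("wrist")[:,:,::-1];cv2.imwrite("pics/w15.png",im);grid(im,260,120,420,270,5,"pics/w15c.png")
d=env.read_camera("scene")[:,:,::-1];grid(d,200,60,340,210,4,"pics/sc15c.png");s=env.state();print(s['ft_force'])
E
```

```text
(array([-8.4, -1. , -1.6]), array([-0.003, -0.005, -0.003]))
[-0.21354461  0.32993297 -0.18579224]
```

View pics/w15c.png

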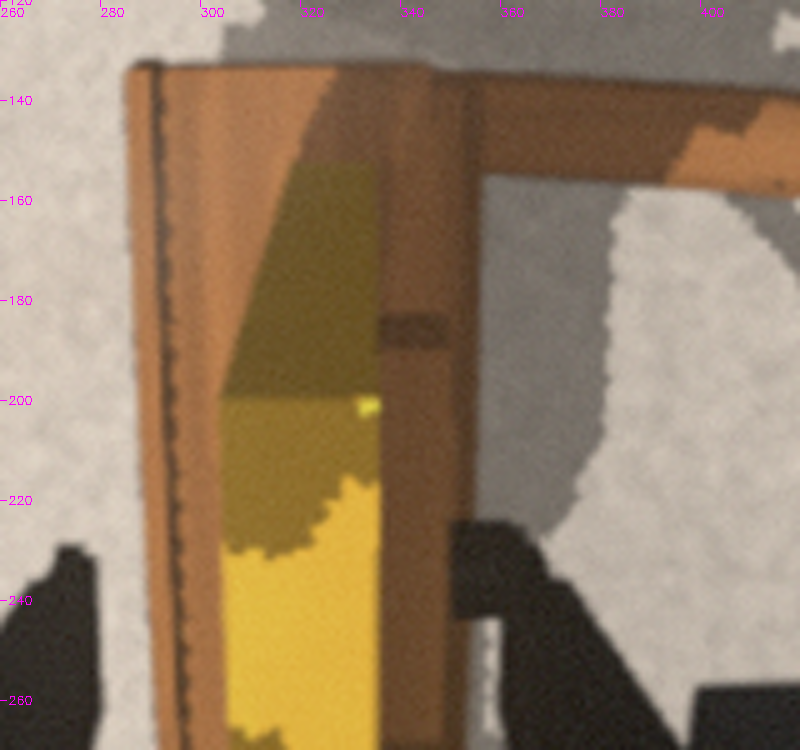

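View pics/sc15c.png

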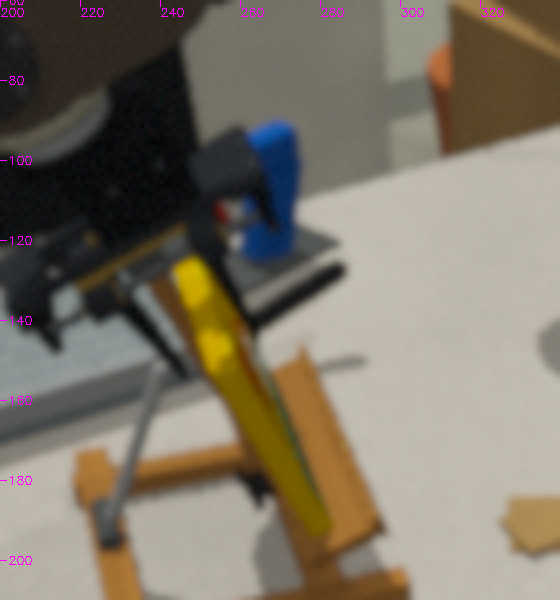

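Call:
{"method": "step_arm", "body": {
  "rows": [
    [-10,0,0,0,0,0],
    [-20,0,0,0,0,0],
    [-30,0,0,0,0,0],
    [-40,0,0,0,0,0],
    [-40,0,0,0,0,0],
    [-20,10,0,0,0,0],
    [0,0,0,0,0,0]
  ]
}}

```text
t: 16.35
eef_pos: [592.6, -213.3, 373.1]
tcp_rot: [-3.054, 1.176, 2.984]
ft_force: [-0.2, -0.5, -0.5]
opening: 0.526
```

```bash
python3 - <<'E'
from h import *
M=tcp();np.save("M16.npy",M);print(np.round(M,3))
im=env.read_camera("wrist")[:,:,::-1];cv2.imwrite("pics/w16.png",im)
d=env.read_camera("scene")[:,:,::-1];grid(d,200,60,340,210,4,"pics/sc16c.png");s=env.state();print(s['ft_force'])
E
```

```text
[[-3.80000e-01  2.36000e-01  8.95000e-01  5.92584e+02]
 [ 6.00000e-02  9.71000e-01 -2.30000e-01 -2.13321e+02]
 [-9.23000e-01 -3.30000e-02 -3.83000e-01  3.73065e+02]
 [ 0.00000e+00  0.00000e+00  0.00000e+00  1.00000e+00]]
[-0.15786226 -0.38578733 -0.70053006]
```

View pics/w16.png

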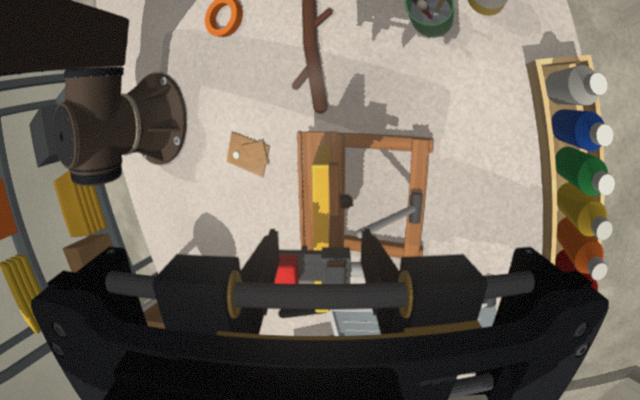

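View pics/sc16c.png

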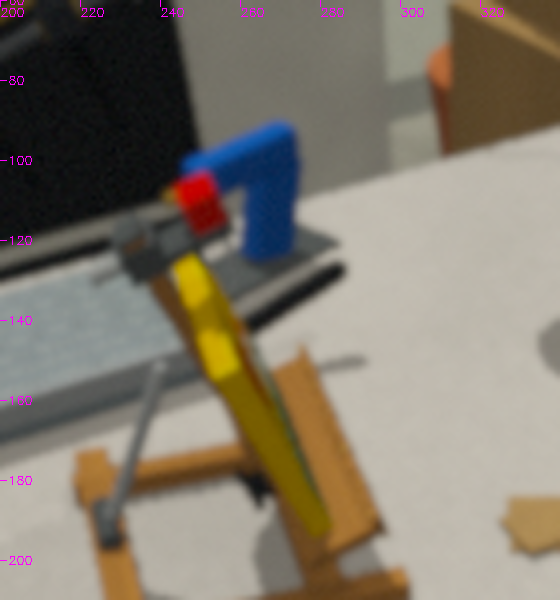

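Call:
{"method": "step_arm", "body": {
  "rows": [
    [-10,-30,0,0,0,0],
    [-10,-50,0,0,0,0],
    [0,-50,0,0,0,0],
    [0,-25,0,0,0,0],
    [0,0,0,0,0,0]
  ],
  "grip": 0
}}

```text
t: 17.08
eef_pos: [559.4, -370.4, 390.4]
tcp_rot: [-3.064, 1.165, 2.974]
ft_force: [-0.4, 0.6, -0.4]
opening: 0.056
```

```bash
python3 - <<'E'
from h import *
print(env.state()['qvel'].round(3),env.state()['opening'])
M=tcp();np.save("M17.npy",M);print(np.round(M,3))
im=env.read_camera("wrist")[:,:,::-1];cv2.imwrite("pics/w17.png",im);grid(im,260,80,460,280,3,"pics/w17c.png")
E_=easelT()
for p in [(-52,120,8),(-52,-120,8)]: print("e",p,proj('wrist',ap(E_,p),M).round(1))
for p in [(-18,100,160),(0,100,160),(0,-100,160),(-18,-100,160)]: print("c",p,proj('wrist',ap(E_,p),M).round(1))
for q in (4,8,12):
  print(q,[proj('wrist',ap(E_,(a,b,242-q)),M).round(1).tolist() for a,b in((-57,17),(-31,17),(-31,-17),(-57,-17))])
E
```

```text
[ 0.008 -0.001  0.021  0.007 -0.004  0.006] 0.056040622633335146
[[-3.89000e-01  2.36000e-01  8.90000e-01  5.59381e+02]
 [ 6.60000e-02  9.71000e-01 -2.29000e-01 -3.70393e+02]
 [-9.19000e-01 -3.10000e-02 -3.94000e-01  3.90422e+02]
 [ 0.00000e+00  0.00000e+00  0.00000e+00  1.00000e+00]]
e (-52, 120, 8) [[299.4  34.3]]
e (-52, -120, 8) [[301.3 178.6]]
c (-18, 100, 160) [[313.6  22.6]]
c (0, 100, 160) [[329.9  22.3]]
c (0, -100, 160) [[330.2 194.5]]
c (-18, -100, 160) [[315.  194.3]]
4 [[[263.6, 93.7]], [[292.7, 92.6]], [[293.3, 130.8]], [[264.7, 131.4]]]
8 [[[264.6, 93.8]], [[293.3, 92.7]], [[293.9, 130.4]], [[265.7, 131.0]]]
12 [[[265.6, 93.8]], [[293.9, 92.8]], [[294.5, 130.0]], [[266.6, 130.5]]]
```

View pics/w17.png

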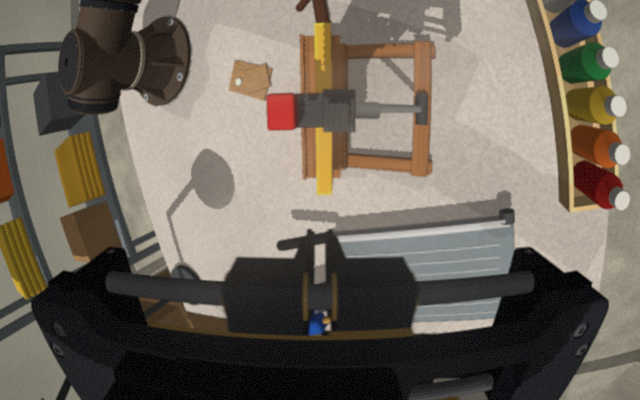

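View pics/w17c.png

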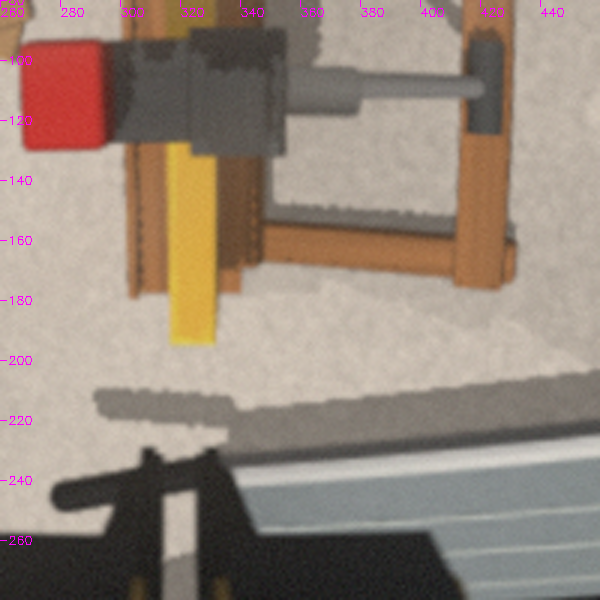

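```bash
python3 - <<'E'
from h import *
G=graspT(easelT(),0.5,230+25+20,-44);rows(G)
E
```

```text
tool shift [ 59.2  76.6 -38.6] turn [-0.002 -0.055  0.032] world shift [-39.4  87.1 -41.5]
[29.608, 38.28, -19.284, -0.001, -0.027, 0.016]
[29.675, 37.829, -20.055, -0.001, -0.027, 0.016]
```

Call:
{"method": "step_arm", "body": {
  "rows": [
    [0,30,-15,0,-0.028,0.016],
    [10,35,-18,0,-0.027,0.016],
    [20,10,-6,0,0,0],
    [12,0,0,0,0,0],
    [0,0,0,0,0,0]
  ],
  "grip": 0
}}

```text
t: 17.75
eef_pos: [527.5, -275.5, 362.0]
tcp_rot: [3.134, 1.22, 2.889]
ft_force: [-0.1, -0.7, 0.4]
opening: 0.004
```

```bash
python3 - <<'E'
from h import *
G=graspT(easelT(),0.5,230+25+8,-44);rows(G);s=env.state();print(s['opening'],s['ft_force'],s['qvel'].round(3))
im=env.read_camera("wrist")[:,:,::-1];cv2.imwrite("pics/w18.png",im)
d=env.read_camera("scene")[:,:,::-1];grid(d,200,60,340,210,4,"pics/sc18c.png")
E
```

```text
tool shift [26.  -8.5 -0.4] turn [ 0.003 -0.001 -0.002] world shift [-11.1  -5.9 -24.3]
[26.036, -8.526, -0.446, 0.003, -0.001, -0.002]
0.0037371087338710276 [-0.06664505 -0.68535937  0.40731958] [ 0.015 -0.012 -0.004  0.003  0.002  0.004]
```

View pics/w18.png

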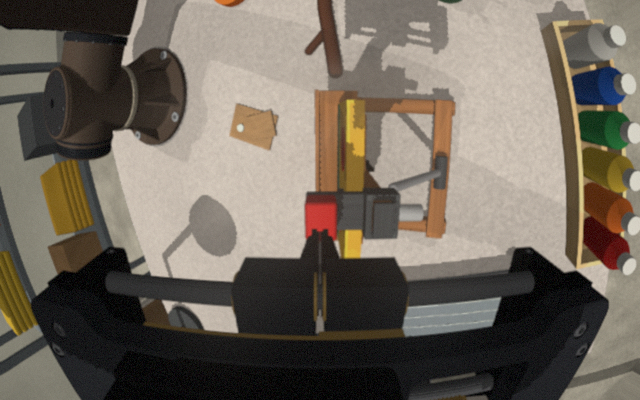

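View pics/sc18c.png

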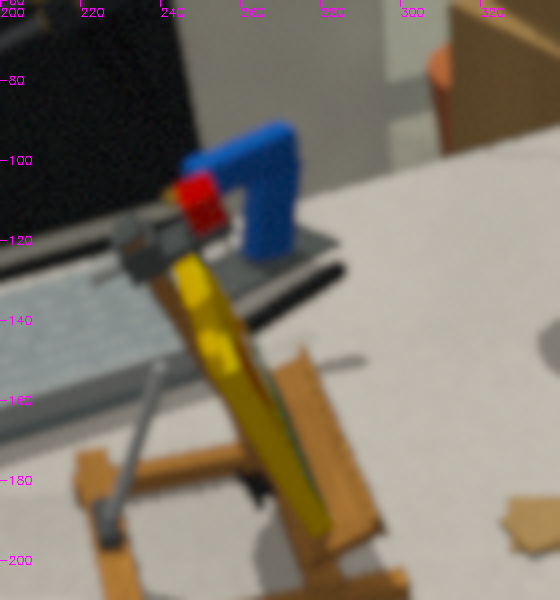

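Call:
{"method": "step_arm", "body": {
  "rows": [
    [8,-5,0,0,0,0],
    [10,-3.5,0,0,0,0],
    [6,0,0,0,0,0],
    [0,0,0,0,0,0]
  ]
}}

```text
t: 18.35
eef_pos: [517.5, -283.2, 338.1]
tcp_rot: [3.135, 1.221, 2.889]
ft_force: [-0.5, 1.0, -0.4]
opening: 0.005
```

```bash
cat > hs.py <<'E'
from h import *
D=np.linalg.inv(easelT())@tcp();s=env.state();print("tip in mast",np.round(D[:3,3]-[0,0,25],1),"F mast",(s['ft_force']@easelT()[:3,:3]).round(1))
rows(graspT(easelT(),0.5,222,-44))
E
python3 hs.py; python3 - <<'E'
from h import *
im=env.read_camera("wrist")[:,:,::-1];grid(im,260,100,420,270,4,"pics/w19c.png")
E
```

```text
tip in mast [-42.7  -1.  239. ] F mast [-0.5  0.8 -0.6]
tool shift [42.   1.4 -1.3] turn [ 0.002  0.    -0.002] world shift [-14.7   5.3 -39. ]
[41.976, 1.433, -1.255, 0.002, 0.0, -0.002]
```

View pics/w19c.png

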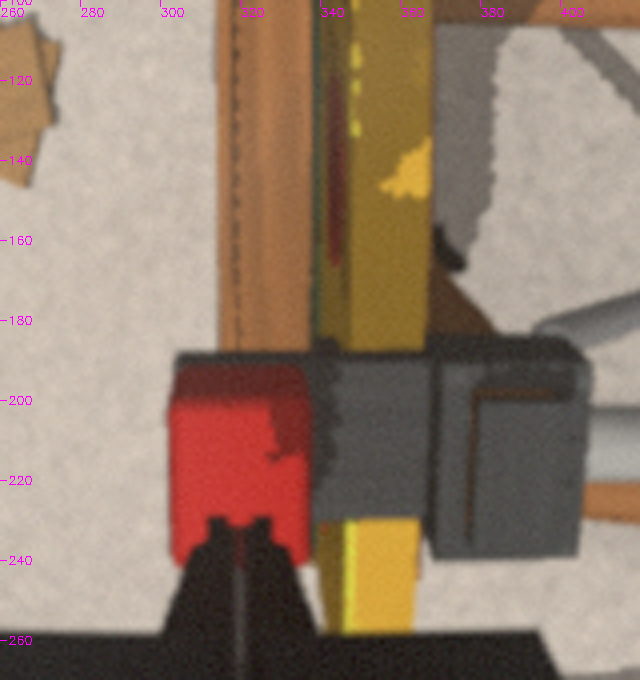

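Call:
{"method": "step_arm", "body": {
  "rows": [
    [5,1.5,-1,0,0,0],
    [5,0,0,0,0,0],
    [5,0,0,0,0,0],
    [5,0,0,0,0,0],
    [5,0,0,0,0,0],
    [5,0,0,0,0,0]
  ]
}}

```text
t: 19.15
eef_pos: [506.6, -278.7, 309.1]
tcp_rot: [3.136, 1.222, 2.891]
ft_force: [-0.2, 0.5, -0.9]
opening: 0.002
```

```bash
python3 hs.py
```

```text
tip in mast [-43.7   0.8 207.7] F mast [-0.   0.5 -0.9]
tool shift [10.7 -0.3 -0.3] turn [ 0.002  0.001 -0.001] world shift [ -3.9   0.7 -10. ]
[10.724, -0.291, -0.335, 0.002, 0.001, -0.001]
```

```bash
python3 - <<'E'
from h import *
im=env.read_camera("wrist")[:,:,::-1];grid(im,260,100,420,270,4,"pics/w20c.png")
print(env.state()['ft_force']@easelT()[:3,:3])
d=env.read_camera("scene")[:,:,::-1];grid(d,200,60,340,210,4,"pics/sc20c.png")
E
```

```text
[ 0.12673751  0.36675941 -0.97284233]
```

View pics/w20c.png

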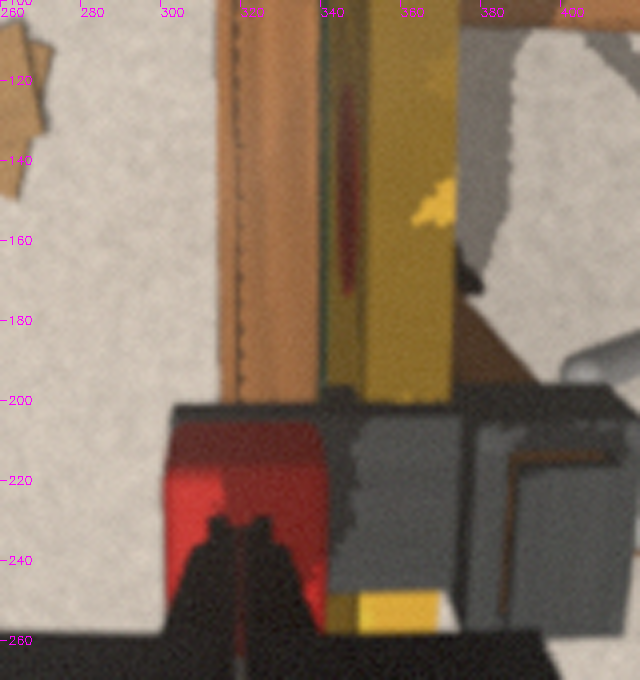

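View pics/sc20c.png

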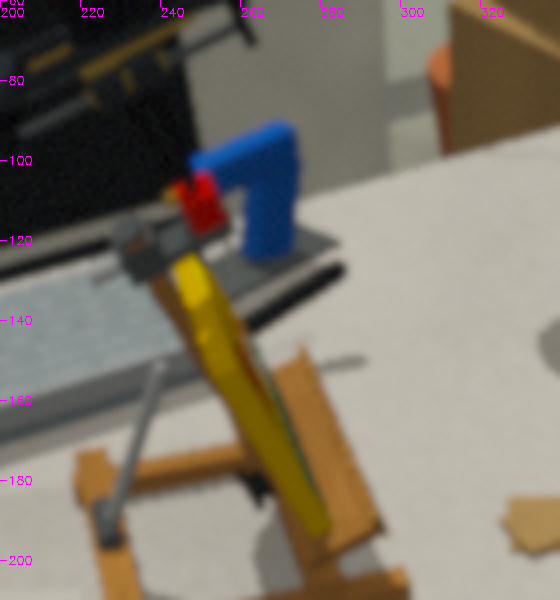

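Call:
{"method": "step_arm", "body": {
  "rows": [
    [4,0,0,0,0,0],
    [4,0,0,0,0,0]
  ]
}}

```text
t: 19.5
eef_pos: [503.9, -278.0, 301.4]
tcp_rot: [3.136, 1.222, 2.89]
ft_force: [0.4, 0.2, 0.4]
opening: 0.003
```

```bash
python3 hs.py; python3 - <<'E'
from h import *
print(env.tip_extent)
d=env.read_camera("scene")[:,:,::-1];grid(d,220,80,280,140,8,"pics/sc21c.png")
print(env.state()['ft_force']@easelT()[:3,:3])
E
```

```text
tip in mast [-43.7   0.8 199.5] F mast [0.2 0.3 0.5]
tool shift [ 2.5 -0.3 -0.3] turn [ 0.002  0.001 -0.001] world shift [-1.2  0.  -2.2]
[2.501, -0.283, -0.319, 0.002, 0.001, -0.001]
25.0
[ 1.3881364   0.03731764 -0.71754531]
```

View pics/sc21c.png

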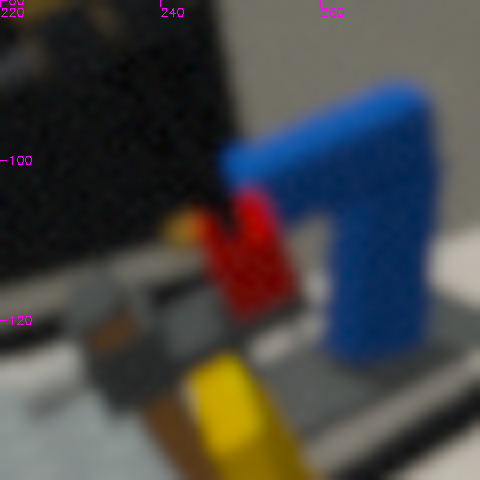

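```bash
python3 - <<'E'
from h import *
M3=np.load("M3.npy");M17=np.load("M17.npy")
O=[('scene',(250.2,106.6),None),('side',(383.5,120.6),None),('wrist',(511.8,127),M3),('wrist',(281,111),M17)]
for idx in ([0,1],[0,2],[2,3],[0,1,2,3],[0,2,3]):
    f=lambda p:np.concatenate([proj(O[i][0],p,O[i][2])[0]-O[i][1] for i in idx])
    r=least_squares(f,[515,-270,290]);print(idx,r.x.round(1),"mast",ap(np.linalg.inv(easelT()),r.x).round(1),r.fun.round(1))
print("tip now",ap(tcp(),[25,0,0]).round(1),proj('scene',ap(tcp(),[25,0,0])).round(1),[proj('scene',ap(tcp(),[25,a,b])).round(1).tolist() for a in(-10,10) for b in(-8,8)])
E
```

```text
[0, 1] [ 502.5 -273.   315.4] mast [[-50.9   5.2 236.8]] [-0. -0. -0.  0.]
[0, 2] [ 503.5 -280.   314.7] mast [[-48.2  -1.3 237. ]] [-1.4 -0.7 -0.5 -0.3]
[2, 3] [ 508.  -279.7  309.4] mast [[-4.230e+01  1.000e-01  2.335e+02]] [ 0.2 -0.8  0.1  0.7]
[0, 1, 2, 3] [ 507.5 -279.6  310.1] mast [[-4.31e+01  1.00e-01  2.34e+02]] [-2.5  1.3  0.1  0.5  0.1 -0.8 -0.8  0.8]
[0, 2, 3] [ 507.4 -279.6  309.9] mast [[-4.300e+01  1.000e-01  2.338e+02]] [-2.4  1.4 -0.  -0.8 -0.7  0.8]
tip now [[ 495.5 -275.8  277.4]] [[253.9 118.2]] [[[255.8, 115.2]], [[250.6, 117.8]], [[257.1, 118.5]], [[251.9, 121.2]]]
```

```bash
python3 - <<'E'
from h import *
M=tcp();np.save("M22.npy",M)
im=env.read_camera("wrist")[:,:,::-1];cv2.imwrite("pics/w22.png",im);grid(im,260,120,420,270,5,"pics/w22c.png")
d=env.read_camera("side")[:,:,::-1];grid(d,300,80,460,220,5,"pics/d22c.png")
E_=easelT()
for q in (8,20,34,42): print(q,[proj('wrist',ap(E_,(a,b,242-q)),M).round(1).tolist() for a,b in((-57,17),(-31,17))])
for z in (160,): print([proj('wrist',ap(E_,(a,100,z)),M).round(1).tolist() for a in(-18,0)])
print("tips",[proj('wrist',ap(M,[25,a,b]),M).round(1).tolist() for a in(-10,10) for b in(-8,8)])
E
```

```text
8 [[[297.2, 220.8]], [[341.9, 220.8]]]
20 [[[298.6, 214.1]], [[340.6, 214.1]]]
34 [[[299.9, 207.2]], [[339.2, 207.2]]]
42 [[[300.6, 203.6]], [[338.5, 203.6]]]
[[[353.2, 85.4]], [[376.1, 86.2]]]
tips [[[308.9, 238.1]], [[331.2, 238.1]], [[308.5, 211.7]], [[331.5, 211.7]]]
```

View pics/w22c.png

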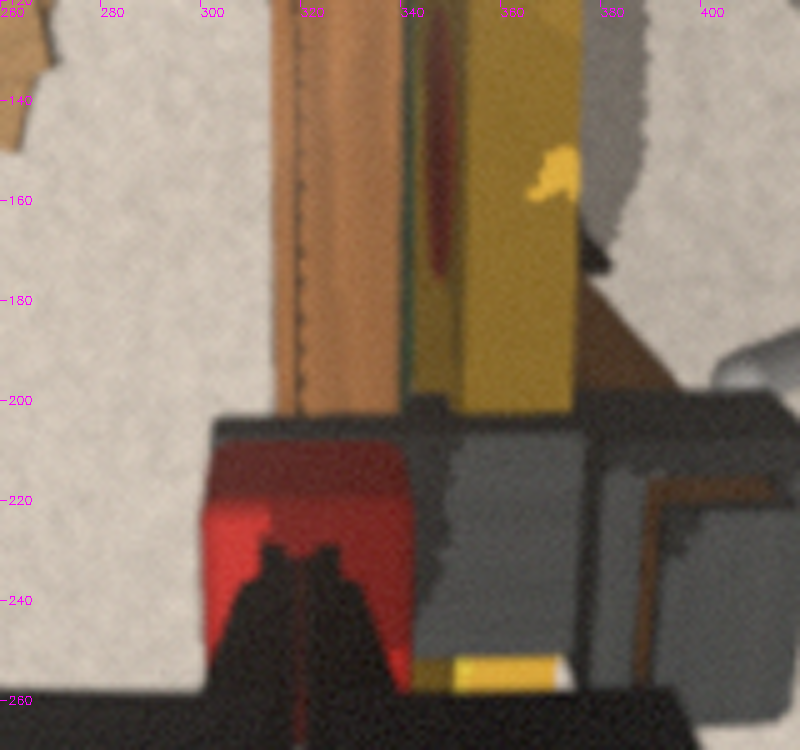

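View pics/d22c.png

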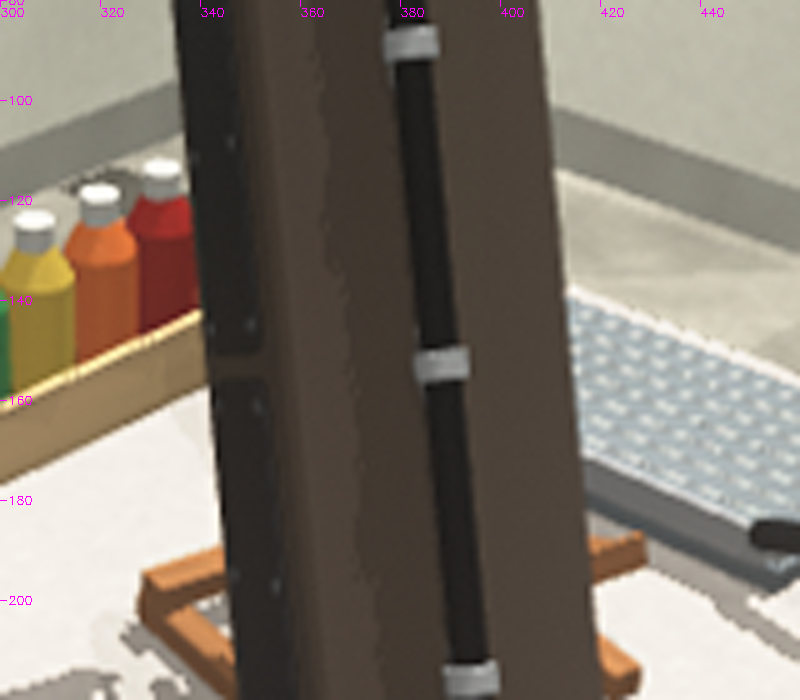

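```bash
python3 - <<'E'
from h import *
M=np.load("M15.npy");o=.51*95.1/2
for x in (25,10,-5): print(x,[proj('scene',ap(M,[x,y,z])).round(1).tolist()[0] for y in(-10,10) for z in (o,o+12,-o,-o-12)])
M=np.load("M22.npy")
for x in (25,10,-9): print(x,[proj('wrist',ap(M,[x,y,8]),M).round(1).tolist()[0] for y in(-10,0,10)])
d=env.read_camera("scene")[:,:,::-1];grid(d,215,70,290,145,8,"pics/sc23c.png")
print(env.state()['ft_force'])
E
```

```text
25 [[251.6, 159.0], [247.8, 161.1], [266.8, 150.5], [270.6, 148.5], [252.9, 163.1], [249.1, 165.2], [268.4, 154.6], [272.2, 152.5]]
10 [[248.9, 155.3], [245.1, 157.4], [264.3, 146.8], [268.1, 144.7], [250.2, 159.4], [246.4, 161.5], [265.8, 150.8], [269.7, 148.7]]
-5 [[246.2, 151.5], [242.3, 153.7], [261.7, 142.9], [265.6, 140.8], [247.5, 155.6], [243.6, 157.8], [263.3, 146.9], [267.2, 144.8]]
25 [[331.2, 238.1], [331.4, 225.1], [331.5, 211.7]]
10 [[332.0, 247.0], [332.2, 233.3], [332.3, 219.1]]
-9 [[333.1, 260.1], [333.3, 245.4], [333.6, 230.1]]
[-0.30762721 -0.03893175  0.17997962]
```

View pics/sc23c.png

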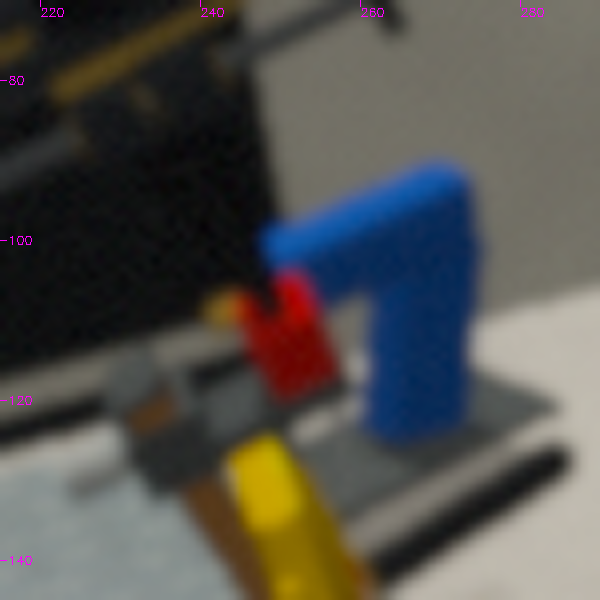

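```bash
python3 - <<'E'
from h import *
d=env.read_camera("scene")[:,:,::-1];cv2.imwrite("pics/sc24.png",d)
a=cv2.imread("pics/scene0.png")
grid(a,220,85,270,140,8,"pics/x1.png");grid(d,220,85,270,140,8,"pics/x2.png")
cv2.imwrite("pics/x.png",np.hstack([cv2.imread("pics/x1.png"),cv2.imread("pics/x2.png")])[:, :800])
w=cv2.imread("pics/w22.png");s=env.state();print(s['ft_force'],s['t'])
E
```

```text
[-0.3772511   0.29266831  0.19634541] 19.75
```

View pics/x.png

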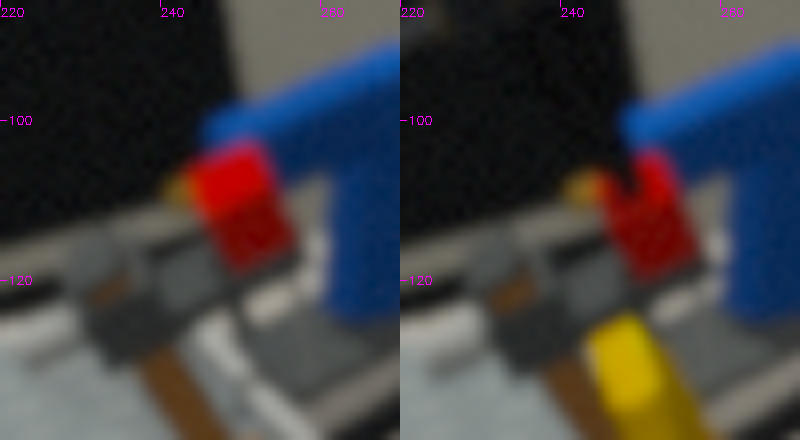

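```bash
python3 - <<'E'
from h import *
M=np.load("M7.npy")
d=cv2.imread("pics/d7.png");grid(d,150,140,260,280,5,"pics/d7c.png")
for x in (25,10,-5,-20): print(x,[proj('side',ap(M,[x,y,z])).round(1).tolist()[0] for y in(-10,10) for z in (-9,-21)])
print("canvas",[proj('side',ap(M@Hc(),p)).round(1).tolist()[0] for p in((-9,100,160),(-9,-100,160),(-9,100,0))])
E
```

```text
25 [[203.4, 225.2], [207.3, 226.5], [197.6, 229.7], [201.5, 231.0]]
10 [[202.2, 219.9], [206.2, 221.2], [196.4, 224.3], [200.4, 225.6]]
-5 [[201.1, 214.5], [205.1, 215.7], [195.2, 218.8], [199.2, 220.1]]
-20 [[200.0, 209.0], [204.0, 210.2], [194.0, 213.3], [198.0, 214.6]]
canvas [[188.8, 221.2], [243.6, 183.1], [197.3, 276.6]]
```

View pics/d7c.png

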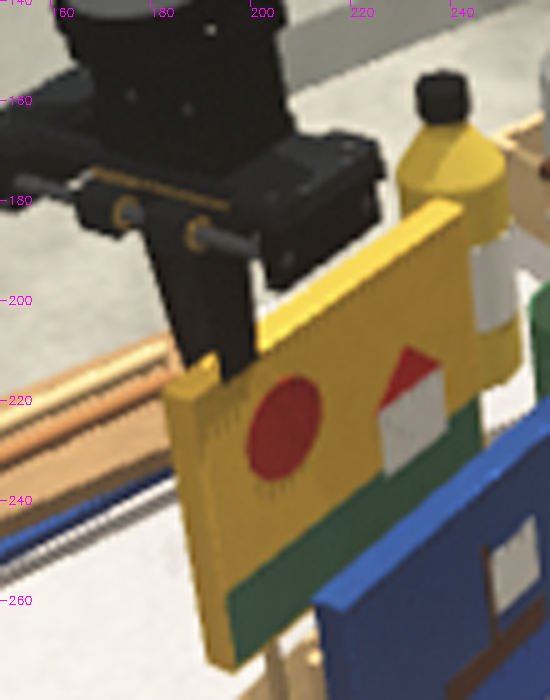

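The side view from the lift shows the visible fingertips end about at the TCP, roughly 30 mm short of the stated 25 mm ahead. So the push has only just started: the holder has moved about 4 mm. I'll keep pushing, going by the observed contact.

Call:
{"method": "step_arm", "body": {
  "rows": [
    [5,0,0,0,0,0],
    [5,0,0,0,0,0],
    [5,0,0,0,0,0]
  ]
}}

```text
t: 20.12
eef_pos: [498.9, -276.8, 287.0]
tcp_rot: [3.138, 1.223, 2.892]
ft_force: [0.7, -1.0, 1.1]
opening: 0.005
```

```bash
python3 hs.py; python3 - <<'E'
from h import *
d=env.read_camera("scene")[:,:,::-1];cv2.imwrite("pics/sc25.png",d);print("held F",env.state()['ft_force']@easelT()[:3,:3])
im=env.read_camera("wrist")[:,:,::-1];grid(im,260,120,420,270,3,"pics/x1.png");grid(d,220,85,270,140,8,"pics/x2.png")
a=cv2.imread("pics/x1.png");b=cv2.imread("pics/x2.png");b=cv2.resize(b,(400,440));c=np.zeros((450,880,3),np.uint8);c[:,:480]=a;c[:440,480:]=b;cv2.imwrite("pics/x25.png",cv2.resize(c,(790,404)))
E
```

```text
tip in mast [-43.6   0.7 184.3] F mast [ 0.4 -0.8  1.4]
tool shift [-12.7  -0.2  -0.4] turn [ 0.002  0.002 -0.001] world shift [ 3.8 -1.1 12.1]
[-12.725, -0.167, -0.388, 0.002, 0.002, -0.001]
held F [ 0.54097888 -0.42082257 -0.16680394]
```

View pics/x25.png

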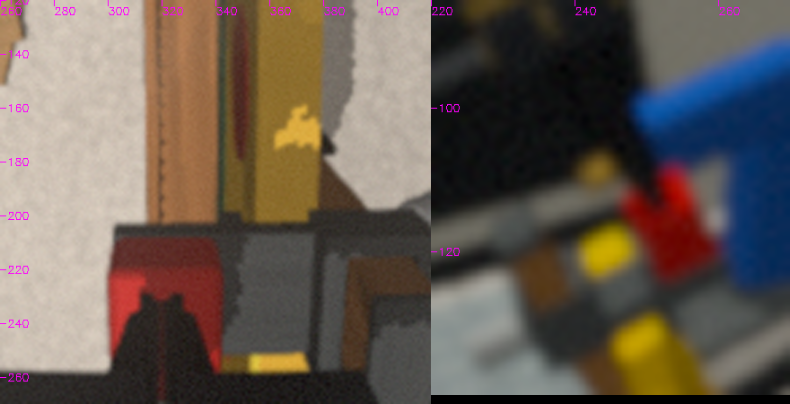

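The holder is moving with the fingers: scene red top went from row ~104 to ~109, with the canvas unmoved. I'll keep pushing.

Call:
{"method": "step_arm", "body": {
  "rows": [
    [5,0,0,0,0,0],
    [5,0,0,0,0,0],
    [5,0,0,0,0,0]
  ]
}}

```text
t: 20.6
eef_pos: [494.1, -275.6, 273.3]
tcp_rot: [3.139, 1.225, 2.893]
ft_force: [0.8, -0.5, 3.1]
opening: 0.007
```

```bash
python3 hs.py
```

```text
tip in mast [-43.5   0.7 169.6] F mast [-0.2 -0.3  3.2]
tool shift [-27.4  -0.2  -0.4] turn [ 0.002  0.004 -0.   ] world shift [ 8.6 -2.4 25.9]
[-27.367, -0.167, -0.371, 0.002, 0.004, -0.0]
```

Call:
{"method": "step_arm", "body": {
  "rows": [
    [5,0,0,0,0,0],
    [5,0,0,0,0,0]
  ]
}}

```text
t: 20.85
eef_pos: [491.9, -275.2, 267.2]
tcp_rot: [-3.138, 1.231, 2.899]
ft_force: [8.4, 2.3, 56.3]
opening: 0.005
```

```bash
python3 hs.py; python3 - <<'E'
from h import *
d=env.read_camera("scene")[:,:,::-1];cv2.imwrite("pics/sc26.png",d);print("held F",env.state()['ft_force']@easelT()[:3,:3])
im=env.read_camera("wrist")[:,:,::-1];grid(im,260,120,420,270,3,"pics/x1.png");grid(d,220,85,270,140,8,"pics/x2.png")
a=cv2.imread("pics/x1.png");b=cv2.imread("pics/x2.png");b=cv2.resize(b,(400,440));c=np.zeros((450,880,3),np.uint8);c[:,:480]=a;c[:440,480:]=b;cv2.imwrite("pics/x26.png",cv2.resize(c,(790,404)))
E
```

```text
tip in mast [-43.5   0.5 163.2] F mast [-12.2   4.2  55.5]
tool shift [-33.8  -0.1  -0.1] turn [0.001 0.01  0.002] world shift [10.8 -2.8 31.9]
[-33.808, -0.1, -0.105, 0.001, 0.01, 0.002]
held F [-6.06924307  2.78080677 28.01530783]
```

View pics/x26.png

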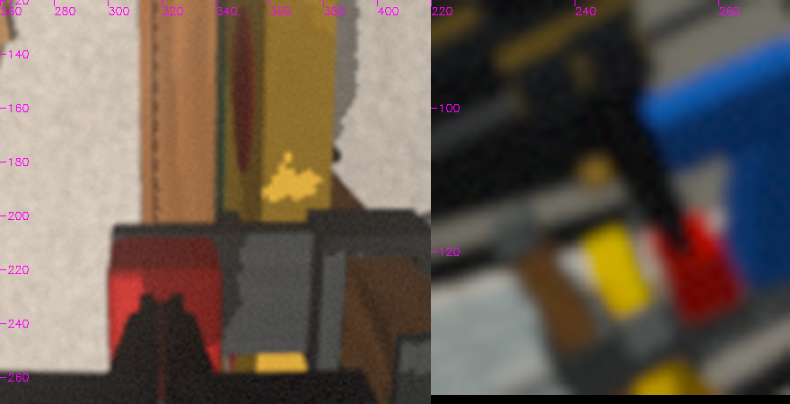

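Call:
{"method": "step_arm", "body": {
  "rows": [
    [-5,0,0,0,0,0],
    [-20,0,0,0,0,0],
    [-40,0,0,0,0,0],
    [-50,0,0,0,0,0],
    [-20,-50,0,0,0,0],
    [0,-40,0,0,0,0],
    [0,0,0,0,0,0]
  ]
}}

```text
t: 21.82
eef_pos: [514.0, -374.9, 396.4]
tcp_rot: [3.141, 1.229, 2.897]
ft_force: [-0.2, 0.7, -0.1]
opening: 0.003
```

```bash
python3 - <<'E'
from h import *
M=tcp();np.save("M27.npy",M)
d=env.read_camera("scene")[:,:,::-1];cv2.imwrite("pics/sc27.png",d);grid(d,200,80,320,230,4,"pics/sc27c.png")
im=env.read_camera("wrist")[:,:,::-1];cv2.imwrite("pics/w27.png",im);grid(im,230,10,430,210,4,"pics/w27c.png")
E_=easelT()
for q in (33,39,45): print(q,[proj('wrist',ap(E_,(a,b,242-q)),M).round(1).tolist()[0] for a,b in((-57,17),(-31,17),(-31,-17),(-57,-17))],proj('scene',ap(E_,(-44,0,242-q))).round(1))
for p in [(-18,100,160),(0,100,160),(0,-100,160),(-18,-100,160),(-52,120,8),(-52,-120,8)]: print("c",p,proj('wrist',ap(E_,p),M).round(1))
print(env.state()['ft_force'])
E
```

```text
33 [[306.0, 80.5], [333.8, 80.5], [333.7, 116.1], [306.1, 116.0]] [[252.3 115.1]]
39 [[306.2, 81.0], [333.5, 81.1], [333.3, 116.0], [306.3, 115.9]] [[253.3 116.8]]
45 [[306.4, 81.6], [333.2, 81.7], [333.0, 115.8], [306.5, 115.8]] [[254.3 118.6]]
c (-18, 100, 160) [[343.2  13.5]]
c (0, 100, 160) [[359.4  14.2]]
c (0, -100, 160) [[357.6 188.2]]
c (-18, -100, 160) [[342.1 188.2]]
c (-52, 120, 8) [[313.9  29.9]]
c (-52, -120, 8) [[313.9 176.9]]
[-0.8044878   0.13879413  0.41325062]
```

View pics/w27c.png

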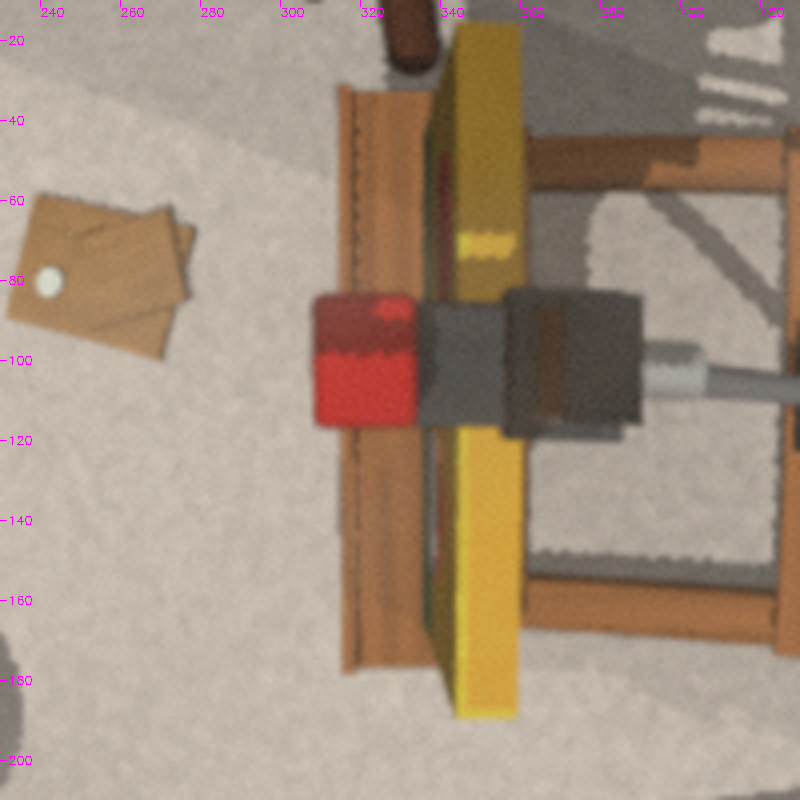

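View pics/sc27c.png

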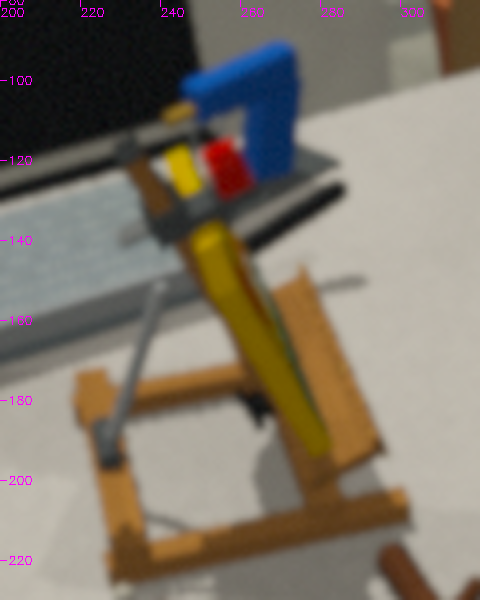

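View pics/sc27.png

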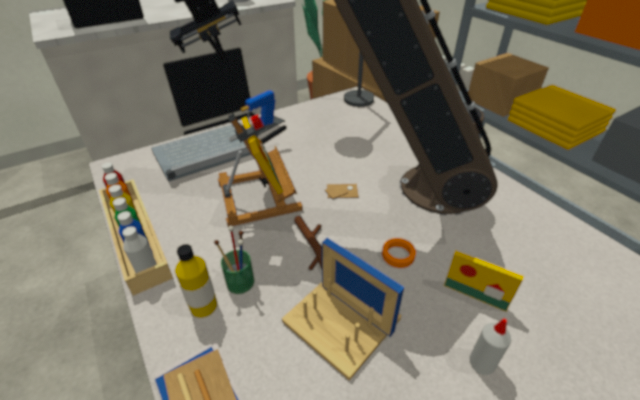

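The canvas is on the easel with the holder down over it. The blue canvas (360,285), the jar (237,270) and the branch (310,240) are where they started, and the robot is clear of everything.

```bash
python3 -c "
from cell import env
print(env.job_done())"
```

```text
the job is handed in; nothing more can be done
None
```

I put the yellow-edged canvas on the easel's ledge, picture outward, pushed the top holder down to its stop, and handed the job in at about 22 s.

**Canvas:** I pinched it 70 mm left of centre so the gripper cleared the mast and holder. I lowered it until the ledge pushed back with about 6 N, then let go. In the last wrist view it sits flat against the mast and parallel to the ledge, within about 0.5 mm of centre relative to the ledge.

**Holder:** It moved about 36 mm from a start near 8 mm, so about 44 mm against the 45 mm stop. The force then rose sharply, which fits the stop. I had no direct reading of the joint or the click.

**Left alone:** The last scene picture shows the blue canvas, the jar and the branch in their original places, and the robot touching nothing.

Checks that disagreed:
- **Fingertips:** They appear to end about 30 mm short of the stated 25 mm ahead of the TCP. The grasp was therefore shallower than planned, and the canvas sat tilted in the hand by about 0.05 and 0.03 rad, which I corrected for. The holder push also started later than I had calculated.
- **Force at the stop:** The wrist force briefly read about 56 N through the fingertips. That is under the 120 N wrist limit. It would exceed the 40 N limit only if fingertip contact counts as the arm or gripper body pressing.
- **Scene camera:** It differed from the wrist camera by about 2 px (some 5 mm), so I relied on the wrist views and the contact forces.

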